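# Set up weld coupons under the bench magnifier

### The job

The weld coupons are to be inspected. Lift the pawl of the ratchet clamp, draw its bar fully back and take out the clamped coupon; lay it and every loose coupon on the bench flat in the aluminium tray. Then push the loaded tray across the table, without lifting it, until it lies flush against both rails of the viewing station; last of all swing the magnifier over the tray and fold its head down so that the lens is level above the tray's middle, and leave the other things on the bench alone.

Things in the scene. Friction and masses are not known exactly. Their poses are not given: they have to be found in the camera images.
- station: Fixed viewing station, left. Origin: on the table, where the tray's centre belongs; +x away from the robot, +y left (yaw within 0.12). An L of two aluminium rails 12 mm high and wide: far rail (190 mm along y), inner face at x=+46 mm; left rail (90 mm along x), inner face at y=+86 mm. Near and right sides are open; no floor plate: a tray slides in on the bare table.
- mag_arm (a joint): Swivel of the magnifier's arm about its post (rad). 0: the arm points along the station's -y, straight over the tray's spot; grows as it swings to the station's +x (away from the robot). Range -0.5 to 1.5, no detent; stiff, stays where left (1 N at the tab turns it). Starts swung away at 0.9 to 1.25.
- mag_head (a joint): Tilt of the magnifier's head about the horizontal hinge at the arm's end, 45 mm out from the post's axis, 185 mm high (rad). 0: level, in line with the arm; grows as its outer end is folded up. Range -0.4 to 1.1, no detent; stiff, stays where left (2 N at the tab). Starts folded up at 0.6 to 1.0.
- lens (a point): Centre of the round lens (black ring, 95 mm across, 11 mm thick), on the head 76 mm out from the tilt hinge (121 mm from the post's axis when level). Its z is the lens's normal; its -y points out along the head towards the tab.
- lens_tab (a point): Grip tab at the head's outer end: black bar 12 mm wide, 10 mm thick, standing out 40 mm from the ring along the head. This point is on its middle line, 145 mm from the tilt hinge (190 mm from the post's axis when level), 17 mm short of its end. Pinch it across its width from above: it pivots between the pads as the head tilts.
- clamp: Fixed ratchet clamp, right: dark base plate 235x70x10 mm. Origin on the table; +x away from the robot (yaw within 0.2); jaws face along x. Fixed jaw (50 mm wide, top at 45 mm): face at x=+75 mm. The clamped coupon stands on the plate (10 mm high), length along x, centre at x=+42.5 mm. Pawl hinge axis (along y): x=-85, z=31 mm.
- pawl (a joint): Ratchet pawl, a small aluminium lever lying along the clamp (rad). 0: down, its tip blocks the teeth of the bar; grows as its far end is lifted, up to 0.95; from 0.3 on it clears the teeth. A stiff hinge: it stays where it is left (about 1.5 N lifts it).
- pawl_tab (a point): Upright thumb tab on the pawl, 10 mm (x) by 12 mm (y), 34 mm tall, its top 69 mm above the table when down; this point is in it 10 mm below its top, 48 mm along and 28 mm above the pawl's hinge. Pinch it across y and lead it up and back round the hinge.
- clamp_bar (a joint): Slide of the clamp bar with the moving jaw (m). 0: clamped; grows to 0.045, fully back, as it is drawn along the clamp's -x (to the robot). About 3 N moves it once the pawl is lifted; with the pawl down it moves 1 mm only. The moving jaw (44 mm wide, top at 45 mm) has a lip reaching 8 mm over the near end of the work.
- bar_post (a point): Upright black post at the near end of the clamp bar, 14 mm across with an 18 mm knob on top, top 62 mm above the table, for drawing the bar back; this point is on its axis, 48 mm above the table, 134 mm from the clamp's origin along its -x when clamped.
- tray: Loose shallow aluminium tray, 90 (x) x 170 (y) x 18 mm high, walls and floor 2 mm, 0.15 kg empty; origin at the centre of its underside, yaw within 0.3 of the world's (either way round is the same). Lies empty in the middle at the start.
- coupon_0: The clamped weld coupon: steel bar 64 (x) x 20 (y) x 22 (z) mm with a dark weld bead (2.5 mm proud) across the middle of its top, about 0.18 kg; origin at its centre.
- coupon_1: Weld coupon like the clamped one, lying on the bench; origin at its centre. May be absent (one or two of these three lie there).
- coupon_2: Weld coupon like the clamped one, lying on the bench; origin at its centre. May be absent (one or two of these three lie there).
- coupon_3: Weld coupon like the clamped one, lying on the bench; origin at its centre. May be absent (one or two of these three lie there).
- dish: Bystander: shallow white plastic dish, 70 mm across, 14 mm high.
- marker: Bystander: felt marker, 135 x 17 mm, lying.
- mug: Bystander: green and white mug, 78 mm across, 101 mm high.
- notebook: Bystander: red notebook, 210 x 153 x 18 mm, lying flat.
- driver: Bystander: screwdriver with red handle, 155 mm, lying.
- mag_post (a point): Top of the magnifier's upright post (14 mm across, foot 52 mm), on the swivel axis at the arm's height, 185 mm above the table, outside the left rail: station x=0, y=+124 mm.
Things that resemble listed ones, but are neither listed nor needed, are in the scene too. What is shaped like the coupon_0 but pink or turquoise is not meant.

How it is judged:
By the outcome, as a careful person would: the job done as asked, in the order asked, and still so for the second after the job is handed in, with the robot touching nothing.
Of coupon_1, coupon_2, coupon_3 only 1 to 2 are there at a start; the rules pass over those that are not, and their reading is None.
At some moment in a run one of coupon_1, coupon_2, coupon_3, tray may be knocked a few centimetres aside while the robot is not near it.
Once in a run the grip may slacken for a moment while it holds something.
It also fails if it takes over 210 s, if anything falls off the work surface, if the arm or the gripper's body presses on something with over 40 N, if the wrist force passes 120 N, or if a joint passes its speed limit or range.

### The arm

A 6-joint arm with a two-finger parallel gripper is mounted at the origin on a cart in front of the work surface, level with it; the furniture and walls round the work are solid. World frame = base frame: x ahead of the robot, y to its left, z up, the work surface at z = 0. Lengths are in m, angles in degrees, forces in N, time in s.
With the tool pointing down it reaches from about 0.375 to 0.9 m from the base axis. Payload 3.1 kg.
Tool frame: the origin (TCP) lies midway between the tips of the shut fingers; the grasp point (between the pads) lies 19 mm behind it; z points along the fingers, y is the line along which they close (so a half turn about z gives the same grasp; the last joint's range is limited). The gripper opens to 87 mm and grips with 3 to 60 N. Pads are 19 mm wide; open, the fingers measure 117 mm over their backs; the gripper's body (75 mm by 190 mm) begins 51 mm behind the grasp point.
Start: joints at [-86.603, 30.224, 82.088, -0, 67.689, -10.227], TCP at [0.147, -0.607, 0.223] pointing down, gripper open.
Joint ranges: [-176.69, 176.69], [-43.24, 126.21], [12.49, 139.97], [-82, 262], [0, 151.66], [-163.58, 163.58]. Speed limits (degrees/s): [159.86, 159.86, 180, 180, 180, 180].

### API

Orientations are given as a 3x3 rotation matrix whose columns are the frame's x, y, z axes.
In Python, from rig import read_state, optics, bot gives the robot as it stands. The module is installed in compiled form; this text tells all that it offers.
- The arm moves only by the tool send_rows, never from a script. Its argument "commands" is a list of rows, each a list of 7 numbers: the turn, a rotation vector about the tool's x, y, z in units of 5 degrees (1.0 is 5 degrees), then the shift along the tool's x, y, z in units of 30 mm (1.0 is 30 mm), then the opening, from 0 (shut) to 1 (fully open). In form: [[rx, ry, rz, tx, ty, tz, gripper], ...]. A call has 1 to 20 rows; each row is the pose to reach, as a shift and turn from the pose commanded when the call began, along the tool's axes at that moment; what a row does not reach only later rows make up. A row lasts 1/12 s, in which the tool goes at most 41.7 mm and 7.16 degrees, less where a joint would pass 70% of its speed; a pose out of reach is approached as far as the arm can. A call with a gripper value outside its range is refused whole. The fingers move at their own pace and stop on an object; the grip force is fixed at half the most. Time passes only in rows, so rows that repeat a pose let the fingers close. It gives the time, the measured TCP pose, the force, the opening and the grip force at its end, in the units of the state.
- read_state(): the state, without advancing time (a new reading comes with each control period).
- optics.capture(name): name is "scene" or "top"; returns a dict with "image" (400x640x3 uint8, blue, green, red), "intrinsics" (3x3 intrinsics, pixels), "extrinsics" (4x4, takes a point from world to camera coordinates). Camera axes: x right, y down, z forward; pixel columns grow to the right and rows downward; lengths in m; the calibration is good to about 2 mm. A picture is of the moment at which its call begins. There is no depth.
- bot.hand_in(): hands the job in; it is judged then, once.
The state is a dict: "time_s": time; "joint_positions": joint angles; "qvel": joint speeds; "tau": joint torques, N m; "position": TCP position; "tcp_rot": TCP orientation; "force": force on the tool from outside, world axes, zero at the start; "moment": the same for the moment, N m; "opening": opening from 0.0 (shut) to 1.0 (fully open); "grasp_force": force on a finger pad.
Only numpy, scipy, OpenCV 4.12 (cv2) and the standard library are available. Lean on these libraries where they do the work, as an engineer would, in place of code of your own. Each camera call takes 0.05 s, during which the arm holds its last target. There are 200 camera calls.

## Working session

There is one attempt and no reset: what is moved stays moved. The work goes in short steps, Python scripts to look and compute and a tool call to move; the robot and the scene stay as the last step left them, time stands still between calls to the robot, and variables do not carry over. Pictures are saved under pics/ and viewed, at most 14 in all, crops included, and the job is handed in when it is done.

Besides the shell and the picture viewer there is one more tool, called after "Request:" in YAML: its name, and indented under it one key for each argument. send_rows: Moves the arm, as the interface text tells. Its arguments: {"type":"object","properties":{"commands":{"type":"array","items":{"type":"array","items":{"type":"number"}}}},"required":["commands"]}

```bash
mkdir -p pics; cat > h.py <<'E'
import numpy as np, cv2
from rig import read_state, optics, bot
def cap(name,fn=None):
    c=optics.capture(name); im=c["image"]
    np.savez(f"{name}.npz",im=im,K=c["intrinsics"],E=c["extrinsics"])
    if fn: cv2.imwrite("pics/"+fn,im)
    return im,np.array(c["intrinsics"]),np.array(c["extrinsics"])
def load(name):
    d=np.load(f"{name}.npz"); return d["im"],d["K"],d["E"]
def ray(uv,K,E,z):
    R=E[:3,:3];t=E[:3,3];o=-R.T@t;d=R.T@np.linalg.inv(K)@np.array([uv[0],uv[1],1.])
    return o+d*(z-o[2])/d[2]
def proj(p,K,E):
    q=K@(E[:3,:3]@np.array(p)+E[:3,3]); return q[:2]/q[2]
E
python3 - <<'E'
from h import *
for n in ["scene","top"]:
    im,K,E=cap(n,n+"0.png"); print(n,K.tolist(),(-E[:3,:3].T@E[:3,3]).round(3)); print(E[:3,:3].round(3))
    cv2.imwrite("pics/"+n+"0b.png",cv2.resize(im,(800,500),interpolation=cv2.INTER_CUBIC))
print(read_state())
E
```

```text
scene [[362.5152833383465, 0.0, 322.49511059071654], [0.0, 362.5152833383465, 198.86239810404192], [0.0, 0.0, 1.0]] [ 0.572 -0.664  0.875]
[[ 1.     0.024  0.012]
 [ 0.026 -0.714 -0.7  ]
 [-0.008  0.7   -0.714]]
top [[407.0781045839217, 0.0, 320.0224002277338], [0.0, 407.0781045839217, 208.24086797288777], [0.0, 0.0, 1.0]] [0.381 0.056 1.416]
[[ 0.006 -1.     0.014]
 [-0.993 -0.008 -0.115]
 [ 0.115 -0.013 -0.993]]
{'time_s': 0.1, 'joint_positions': array([-8.66036754e+01,  3.02723900e+01,  8.21482203e+01, -1.77497765e-03,
        6.76890457e+01, -1.02293776e+01]), 'qvel': array([ 0.04760493, -0.09272724, -0.13344601,  0.09682329, -0.00607567,
       -0.03206474]), 'tau': array([ 6.65355637e-04, -4.40983665e+01, -1.77150661e+01,  6.35591475e-02,
        5.32842509e-02, -4.34730225e-05]), 'position': array([ 0.14719514, -0.60675134,  0.22168746]), 'tcp_rot': array([[ 9.71852666e-01,  2.35589422e-01, -1.41991019e-04],
       [ 2.35589259e-01, -9.71850841e-01,  1.90879732e-03],
       [ 3.11698367e-04, -1.88852132e-03, -9.99998168e-01]]), 'force': array([-0.06670082, -1.02286555, -0.53143255]), 'moment': array([ 0.03133137, -0.00631762,  0.04639228]), 'grasp_force': 0.0, 'opening': 0.9984606266665061}
```

View pics/top0b.png

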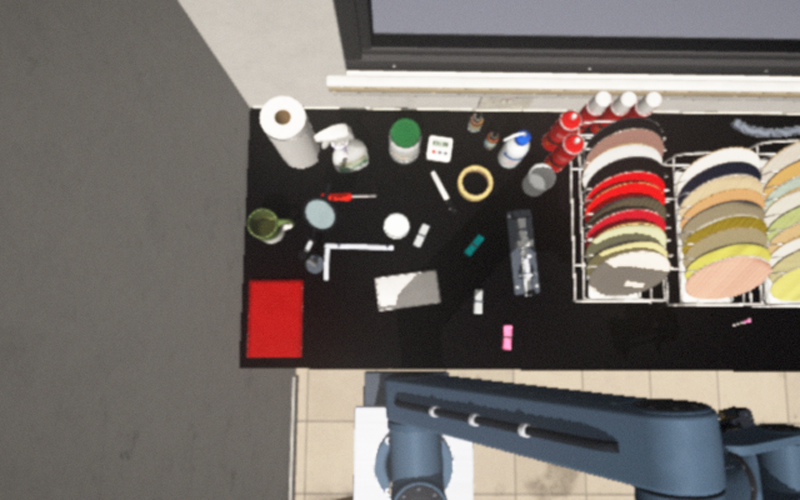

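View pics/scene0b.png

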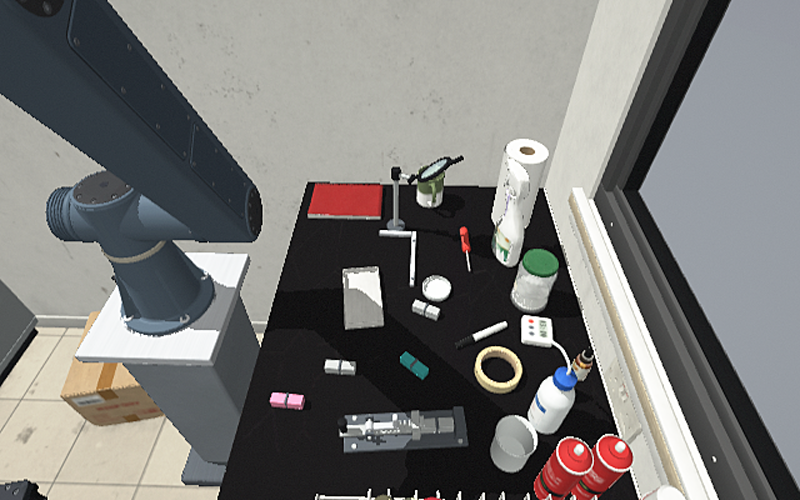

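The top view shows the tray at (407,291), loose coupons at (421,236) and (478,302), and the clamp at (522,252). The rail corner is at (327,247), and the lens is swung away at (320,213). The pink and turquoise decoys are at (507,337) and (474,245). Next I'll enlarge both areas.

```bash
python3 - <<'E'
from h import *
im,K,E=load("top")
c=im[150:290,238:438]; cv2.imwrite("pics/t1.png",cv2.resize(c,None,fx=4,fy=4,interpolation=cv2.INTER_CUBIC))
im,K,E=load("scene")
c=im[200:370,250:450]; cv2.imwrite("pics/s1.png",cv2.resize(c,(705,600),interpolation=cv2.INTER_CUBIC))
E
```

```text
(no output)
```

View pics/t1.png

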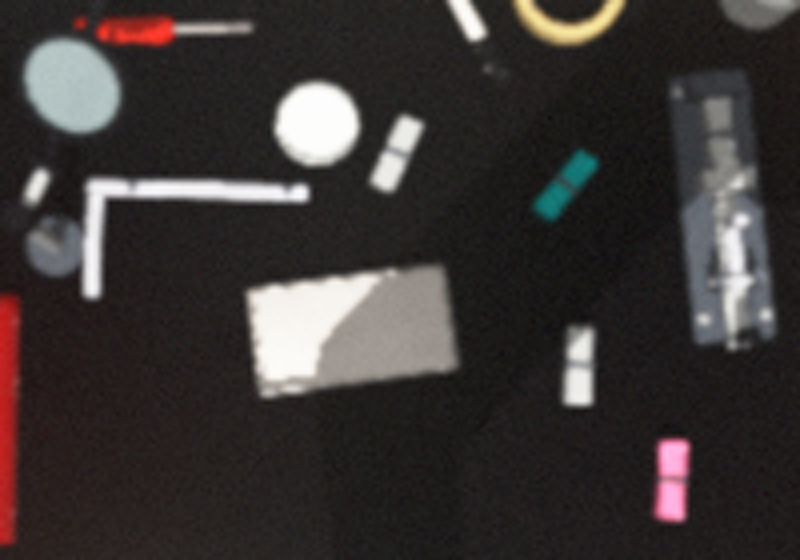

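The crop shows the plate corners at (670,75), (747,70), (776,338) and (694,345). Coupon A is centred at (397,153) and coupon B at (579,365). The tray corners are (246,289), (444,264), (459,368) and (262,397). The rails run x 85–102 (left) and y 182–200 (far). I'll get the poses from these.

```bash
cat >> h.py <<'E'
def rect(name,box,z,thr):
    "metric minAreaRect of bright pixels in box (u0,v0,u1,v1)"
    im,K,E=load(name); u0,v0,u1,v1=box
    s=8; g=cv2.resize(cv2.cvtColor(im[v0:v1,u0:u1],cv2.COLOR_BGR2GRAY),None,fx=s,fy=s,interpolation=cv2.INTER_CUBIC)
    m=(g>thr).astype(np.uint8); cs,_=cv2.findContours(m,cv2.RETR_EXTERNAL,cv2.CHAIN_APPROX_NONE)
    c=max(cs,key=cv2.contourArea)[:,0,:]
    uv=(c+.5)/s-.5+np.array([u0,v0])
    P=np.array([ray(p,K,E,z)[:2] for p in uv]); 
    (cx,cy),(w,h),a=cv2.minAreaRect((P*1000).astype(np.float32))
    if w<h: w,h,a=h,w,a+90
    return np.array([cx/1000,cy/1000]),w,h,(a+90)%180-90,P
E
python3 - <<'E'
from h import *
im,K,E=load("top")
for n,b,z,t in [("A",(328,176,346,200),.022,110),("B",(375,228,390,254),.022,110),("tray",(296,212,356,252),.018,80),("rails",(256,190,318,228),.012,100)]:
    c,w,h,a,P=rect("top",b,z,t); print(n,c.round(4),round(w,1),round(h,1),"long axis deg",round(a,1))
    if n=="rails":
        # far rail inner edge: min x of points by y ; left rail inner edge
        for y in np.arange(.1,.28,.03)*1:
            s=P[abs(P[:,1]-y)<.004]; 
            if len(s): print("y",round(y,3),s[:,0].min().round(4),s[:,0].max().round(4))
        for x in np.arange(.4,.56,.015):
            s=P[abs(P[:,0]-x)<.003]; 
            if len(s): print("x",round(x,3),s[:,1].min().round(4),s[:,1].max().round(4))
f=lambda p,z:ray((p[0]/4+238-.375,p[1]/4+150-.375),K,E,z)[:2].round(4)
print([f(p,.010) for p in [(670,75),(747,70),(776,338),(694,345)]])
print([f(p,.018) for p in [(246,289),(444,264),(459,368),(262,397)]])
print("magpost foot",f((55,247),.005))
print("dish",f((317,123),.014))
E
```

```text
A [ 0.6145 -0.0196] 69.9 25.1 long axis deg -23.6
B [ 0.4311 -0.1758] 66.8 25.7 long axis deg -1.2
tray [0.4619 0.019 ] 175.1 98.8 long axis deg -82.0
rails [0.574  0.1701] 216.3 97.9 long axis deg -64.5
y 0.1 0.5724 0.5904
y 0.13 0.5731 0.5919
y 0.16 0.5746 0.5922
y 0.19 0.5743 0.5919
y 0.22 0.5749 0.5925
y 0.25 0.4877 0.5918
x 0.49 0.2345 0.2509
x 0.505 0.2343 0.2513
x 0.52 0.2344 0.2603
x 0.535 0.2346 0.2607
x 0.55 0.2333 0.2609
[array([ 0.6885, -0.2619]), array([ 0.6937, -0.3301]), array([ 0.4574, -0.3499]), array([ 0.4508, -0.2785])]
[array([0.4958, 0.1091]), array([ 0.5187, -0.0614]), array([ 0.4293, -0.0742]), array([0.4034, 0.0943])]
magpost foot [0.5322 0.2761]
dish [0.642  0.0491]
```

View pics/s1.png

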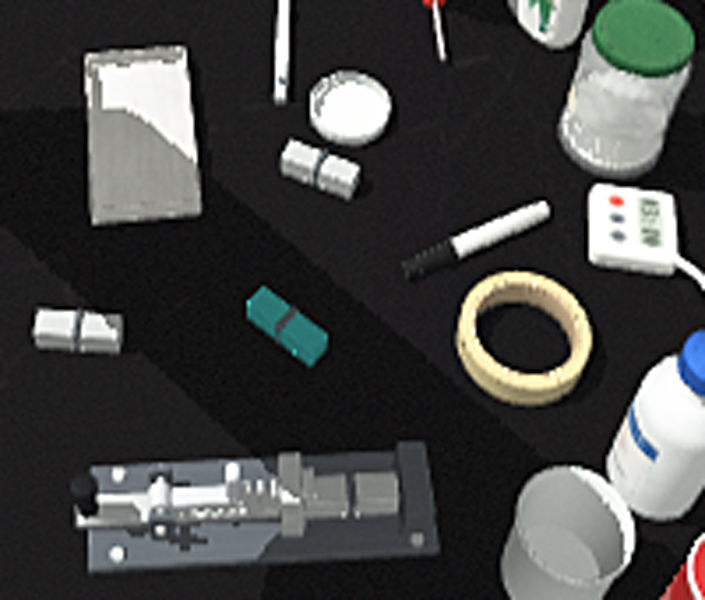

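The scene crop shows the clamp's black post at (85,490), the pawl tab near (160,490), the coupon bead at (350,495) and the fixed jaw at (415,500). I'll check the clamp model against both views and find the lens.

```bash
cat >> h.py <<'E'
CL=(np.array([.5726,-.3051]),.078)
ST=(np.array([.531,.151]),-.015)
def loc(F,x,y=0,z=0):
    c,s=np.cos(F[1]),np.sin(F[1]); return np.array([F[0][0]+c*x-s*y,F[0][1]+s*x+c*y,z])
def Rdown(yaw,tilt=0):
    c,s=np.cos(yaw),np.sin(yaw); return np.array([[c,s,0],[s,-c,0],[0,0,-1.]])
def rows(targets):
    "targets: (pos,yaw of tool x). prints the row from the present pose"
    from scipy.spatial.transform import Rotation as Ro
    s=read_state(); R=s["tcp_rot"]; p=s["position"]
    print("now",p.round(4),"t",s["time_s"],"F",s["force"].round(1),"open",round(s["opening"],3))
    for t,yaw in targets:
        T=R.T@(np.array(t)-p)/.03
        r=np.degrees(Ro.from_matrix(R.T@Rdown(yaw)).as_rotvec())/5
        print(np.round(r,2).tolist()+np.round(T,2).tolist())
E
python3 - <<'E'
from h import *
for n in ["scene","top"]:
    im,K,E=load(n)
    for l,p in dict(post=loc(CL,-.134,0,.062),tab=loc(CL,-.037,0,.069),coup=loc(CL,.0425,0,.034),jawtop=loc(CL,.075,0,.045),platefar=loc(CL,.1175,.035,.01),magpost=loc(ST,0,.124,.185)).items():
        q=proj(p,K,E); 
        print(n,l,((q-[250,200]+.5)*3.527).round() if n=="scene" else ((q-[238,150]+.5)*4).round(), (q*1.25).round())
    for a in (.9,1.05,1.25):
        for t in (.6,.8,1.0):
            f=lambda r,up:loc(ST,(.045+r*np.cos(t))*np.sin(a),.124-(.045+r*np.cos(t))*np.cos(a),.185+r*np.sin(t))
            print(n,a,t,(proj(f(.076,0),K,E)*1.25).round(),(proj(f(.162,0),K,E)*1.25).round())
rows([(loc(CL,-.037,0,.13),.078),(loc(CL,-.037,0,.045),.078)])
E
```

```text
scene post [ 49. 488.] [329. 422.]
scene tab [199. 476.] [382. 418.]
scene coup [319. 493.] [425. 424.]
scene jawtop [369. 484.] [443. 421.]
scene platefar [419. 454.] [461. 410.]
scene magpost [ 229. -212.] [393. 174.]
scene 0.9 0.6 [427. 178.] [453. 173.]
scene 0.9 0.8 [424. 172.] [447. 160.]
scene 0.9 1.0 [420. 167.] [438. 148.]
scene 1.05 0.6 [431. 174.] [460. 167.]
scene 1.05 0.8 [428. 169.] [452. 155.]
scene 1.05 1.0 [424. 164.] [443. 144.]
scene 1.25 0.6 [435. 170.] [465. 159.]
scene 1.25 0.8 [431. 165.] [458. 148.]
scene 1.25 1.0 [427. 160.] [448. 138.]
top post [754. 357.] [532. 298.]
top tab [744. 241.] [529. 262.]
top coup [724. 154.] [523. 235.]
top jawtop [724. 114.] [523. 223.]
top platefar [670.  77.] [506. 211.]
top magpost [ 21. 221.] [303. 256.]
top 0.9 0.6 [330. 219.] [348. 191.]
top 0.9 0.8 [327. 221.] [341. 196.]
top 0.9 1.0 [323. 224.] [332. 202.]
top 1.05 0.6 [324. 215.] [338. 185.]
top 1.05 0.8 [322. 218.] [332. 190.]
top 1.05 1.0 [318. 221.] [325. 197.]
top 1.25 0.6 [316. 211.] [324. 178.]
top 1.25 0.8 [314. 214.] [319. 184.]
top 1.25 1.0 [312. 218.] [314. 192.]
now [ 0.1472 -0.6068  0.2217] t 0.1 F [-0.1 -1.  -0.5] open 0.998
[-0.02, -0.0, 1.83, 14.93, -6.62, 3.07]
[-0.02, -0.0, 1.83, 14.93, -6.62, 5.91]
```

The plate centre isn't the clamp's origin: the features sit about 20 mm further along +x. I'll enlarge the clamp and lens in one composite.

```bash
python3 - <<'E'
from h import *
a,_,_=load("scene"); b,_,_=load("top")
c1=cv2.resize(a[322:367,266:381],None,fx=6,fy=6,interpolation=cv2.INTER_CUBIC) #690x270
c2=cv2.resize(cv2.rotate(b[163:243,400:438],cv2.ROTATE_90_CLOCKWISE),None,fx=6,fy=6,interpolation=cv2.INTER_CUBIC) #480x228
c3=cv2.resize(a[118:168,302:382],None,fx=4,fy=4,interpolation=cv2.INTER_CUBIC)#320x200
o=np.zeros((500,800,3),np.uint8); o[:270,:690]=c1; o[270:498,:480]=c2; o[270:470,480:800]=c3
cv2.imwrite("pics/c.png",o)
E
```

```text
(no output)
```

View pics/c.png

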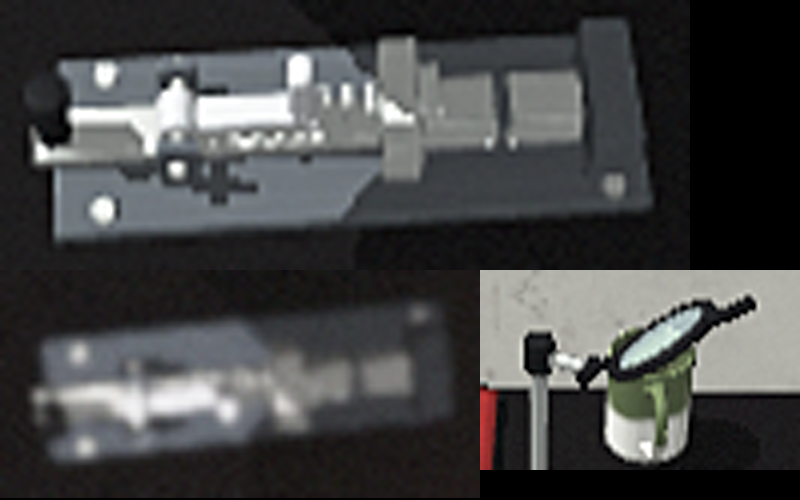

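In the composite, the scene crop has the knob top at (46,88), tab top (299,63), bead (502,105) and coupon far end (583,105). In the rotated top crop, the bead is at (356,378). The lens crop has the tab end at (752,304) and the post top at (540,345).

```bash
python3 - <<'E'
from h import *
im,K,E=load("scene")
c,s=np.cos(CL[1]),np.sin(CL[1]); Rt=np.array([[c,s],[-s,c]])
L=lambda p:(Rt@(p[:2]-CL[0])*1000).round(1)
S=lambda p,z:ray((p[0]/6+266-.42,p[1]/6+322-.42),K,E,z)
for n,p,z,x in [("knob",(46,88),.062,-134),("tabtop",(299,63),.067,-37),("bead",(502,106),.0345,42.5),("coupend",(583,106),.032,74.5),("pnl",(55,240),.01,0),("pfr",(652,207),.01,0),("pnl2",(68,60),.01,0)]:
    print(n,S(p,z).round(4),L(S(p,z)),x)
im,K,E=load("top")
# rotated crop: col = 80rows reversed: u'=(H-1-v), v'=u
def T(p,z):
    a=(p[0])/6-.42; b=(p[1]-270)/6-.42
    return ray((400+b,163+79-a),K,E,z)
for n,p,z in [("bead",(356,378),.0345),("coupend",(412,372),.032),("tabtop",(228,408),.067)]: print("top",n,T(p,z).round(4),L(T(p,z)))
im,K,E=load("scene")
print("tabend px",(752-480)/4+302-.4,(304-270)/4+118-.4,"postop",(540-480)/4+302-.4,(335-270)/4+118-.4)
from scipy.optimize import least_squares
# lens fit: scene tab end, ring ends not used; top lens centre
im2,K2,E2=load("top")
f=lambda a,t,r:loc(ST,(.045+r*np.cos(t))*np.sin(a),.124-(.045+r*np.cos(t))*np.cos(a),.185+r*np.sin(t))
g=lambda q:np.r_[proj(f(q[0],q[1],.162),K,E)-[369.6,126.1],proj(f(q[0],q[1],.076),K2,E2)-[256,170.9]]
r=least_squares(g,[1.05,.8]);print(r.x,r.fun)
E
```

```text
knob [ 0.4611 -0.311   0.062 ] [-111.6    2.8] -134
tabtop [ 0.5571 -0.3006  0.067 ] [-15.1   5.6] -37
bead [ 0.6368 -0.3011  0.0345] [64.4 -1. ] 42.5
coupend [ 0.669 -0.299  0.032] [96.5 -1.5] 74.5
pnl [ 0.4646 -0.3481  0.01  ] [-111.1  -34.5] 0
pfr [ 0.6964 -0.3289  0.01  ] [121.5 -33.4] 0
pnl2 [ 0.4616 -0.2766  0.01  ] [-108.5   37.1] 0
top bead [ 0.6318 -0.2986  0.0345] [59.6  1.9]
top coupend [ 0.6651 -0.2964  0.032 ] [92.9  1.4]
top tabtop [ 0.5536 -0.3055  0.067 ] [-19.    1.1]
tabend px 369.6 126.1 postop 316.6 133.85
[1.16981555 0.66673791] [-0.63634982  0.53692159 -0.86836927 -0.15402945]
```

```bash
sed -i 's/^CL=.*/CL=(np.array([.5925,-.3025]),.078)/' h.py; python3 - <<'E'
from h import *
rows([(loc(CL,-.037,0,.15),.078),(loc(CL,-.037,0,.046),.078)])
E
```

```text
now [ 0.1472 -0.6068  0.2217] t 0.1 F [-0.1 -1.  -0.5] open 0.998
[-0.02, -0.0, 1.83, 15.6, -6.55, 2.41]
[-0.02, -0.0, 1.83, 15.6, -6.54, 5.87]
```

```bash
python3 - <<'E'
from h import *
rows([((.24,-.40,.24),.078),((.33,-.29,.24),.078),(loc(CL,-.037,0,.20),.078)])
E
```

```text
now [ 0.1472 -0.6068  0.2217] t 0.1 F [-0.1 -1.  -0.5] open 0.998
[-0.02, -0.0, 1.83, 4.63, -5.97, -0.6]
[-0.02, -0.0, 1.83, 8.41, -8.83, -0.59]
[-0.02, -0.0, 1.83, 15.6, -6.55, 0.74]
```

Request:
send_rows:
  commands:
    - [0,0,1.83,4.6,-6.0,-0.6,0.5]
    - [0,0,1.83,4.6,-6.0,-0.6,0.5]
    - [0,0,1.83,4.6,-6.0,-0.6,0.5]
    - [0,0,1.83,4.6,-6.0,-0.6,0.5]
    - [0,0,1.83,4.6,-6.0,-0.6,0.5]
    - [0,0,1.83,4.6,-6.0,-0.6,0.5]
    - [0,0,1.83,8.4,-8.8,-0.6,0.5]
    - [0,0,1.83,8.4,-8.8,-0.6,0.5]
    - [0,0,1.83,8.4,-8.8,-0.6,0.5]
    - [0,0,1.83,8.4,-8.8,-0.6,0.5]
    - [0,0,1.83,15.6,-6.55,0.7,0.5]
    - [0,0,1.83,15.6,-6.55,0.7,0.5]
    - [0,0,1.83,15.6,-6.55,0.7,0.5]
    - [0,0,1.83,15.6,-6.55,0.7,0.5]
    - [0,0,1.83,15.6,-6.55,0.7,0.5]
    - [0,0,1.83,15.6,-6.55,0.7,0.5]
    - [0,0,1.83,15.6,-6.55,0.7,0.5]
    - [0,0,1.83,15.6,-6.55,0.7,0.5]

```text
time_s: 1.6
position: [0.5559, -0.3054, 0.2002]
tcp_rot: [[0.997, 0.08, -0.002], [0.08, -0.997, 0.001], [-0.002, -0.002, -1.0]]
force: [-0.2, -0.0, 0.4]
opening: 0.5
grasp_force: 0.0
```

```bash
python3 - <<'E'
from h import *
rows([(loc(CL,-.037,0,.10),.078),(loc(CL,-.037,0,.046),.078)])
im,K,E=cap("scene"); cv2.imwrite("pics/d.png",cv2.resize(im[290:380,250:400],None,fx=5,fy=5,interpolation=cv2.INTER_CUBIC))
E
```

```text
now [ 0.5559 -0.3054  0.2002] t 1.6 F [-0.2 -0.   0.4] open 0.5
[-0.02, 0.02, 0.02, -0.0, 0.0, 3.34]
[-0.02, 0.02, 0.02, 0.0, 0.01, 5.14]
```

Request:
send_rows:
  commands:
    - [0,0,0,0,0,3.3,0.5]
    - [0,0,0,0,0,3.3,0.5]
    - [0,0,0,0,0,4.2,0.5]
    - [0,0,0,0,0,4.2,0.5]
    - [0,0,0,0,0,5.1,0.5]
    - [0,0,0,0,0,5.1,0.5]
    - [0,0,0,0,0,5.1,0.5]

```text
time_s: 2.23
position: [0.5549, -0.3063, 0.0498]
tcp_rot: [[0.997, 0.077, -0.001], [0.077, -0.997, 0.001], [-0.001, -0.001, -1.0]]
force: [0.3, -0.2, 1.2]
opening: 0.498
grasp_force: 0.0
```

Request:
send_rows:
  commands:
    - [0,0,0,0,0,0,0]
    - [0,0,0,0,0,0,0]
    - [0,0,0,0,0,0,0]
    - [0,0,0,0,0,0,0]
    - [0,0,0,0,0,0,0]
    - [0,0,0,0,0,0,0]

```text
time_s: 2.73
position: [0.5561, -0.3056, 0.0492]
tcp_rot: [[0.997, 0.077, 0.001], [0.077, -0.997, 0.001], [0.001, -0.001, -1.0]]
force: [2.7, 6.2, 5.0]
opening: 0.135
grasp_force: 30.2
```

```bash
python3 - <<'E'
from h import *
s=read_state(); print(s["position"],s["opening"]*87,s["grasp_force"],s["force"],s["moment"])
im,K,E=cap("scene"); cv2.imwrite("pics/d.png",cv2.resize(im[290:380,250:400],None,fx=5,fy=5,interpolation=cv2.INTER_CUBIC))
E
```

```text
[ 0.55605786 -0.30564412  0.04922749] 11.73171392724612 30.22736057639122 [2.71928642 6.18313332 4.97599101] [ 0.98102612 -0.29992846  0.03192462]
```

View pics/d.png

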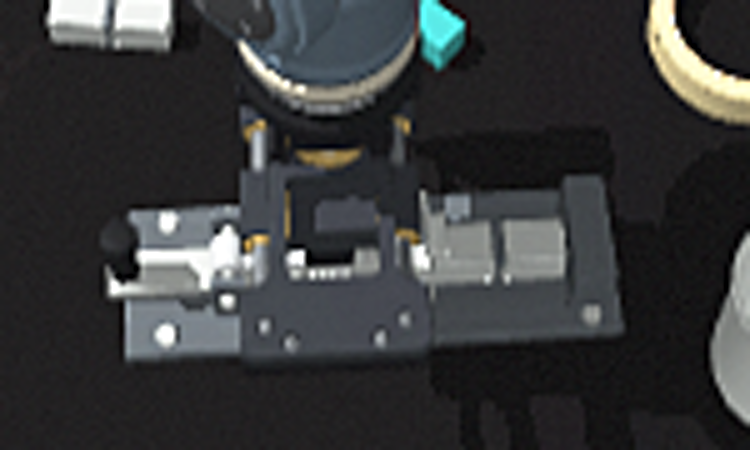

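The picture shows the fingers pinching the thumb tab at 11.7 mm, with the post and coupon clear. Next I'll lead the pawl up its arc.

Request:
send_rows:
  commands:
    - [0,0,0,-0.08,0,-0.12,0]
    - [0,0,0,-0.16,0,-0.23,0]
    - [0,0,0,-0.25,0,-0.33,0]
    - [0,0,0,-0.35,0,-0.43,0]
    - [0,0,0,-0.46,0,-0.52,0]
    - [0,0,0,-0.57,0,-0.6,0]
    - [0,0,0,-0.69,0,-0.67,0]
    - [0,0,0,-0.81,0,-0.74,0]
    - [0,0,0,-0.98,0,-0.81,0]
    - [0,0,0,-0.98,0,-0.81,0]

```text
time_s: 3.62
position: [0.5271, -0.308, 0.0733]
tcp_rot: [[0.997, 0.077, 0.002], [0.077, -0.997, 0.0], [0.002, -0.0, -1.0]]
force: [4.0, 2.7, 0.1]
opening: 0.131
grasp_force: 30.0
```

Request:
send_rows:
  commands:
    - [0,0,0,0,0,0,0.3]
    - [0,0,0,0,0,0,0.3]
    - [0,0,0,0,0,0,0.3]
    - [0,0,0,0,0,-0.7,0.4]
    - [0,0,0,0,0,-1.5,0.4]
    - [0,0,0,0,0,-2.5,0.4]
    - [0,0,0,-2.2,0,-2.5,0.4]
    - [0,0,0,-2.2,0,-2.5,0.4]
    - [0,0,0,-2.2,0,-2.5,0.4]

```text
time_s: 4.37
position: [0.4557, -0.3127, 0.1481]
tcp_rot: [[0.997, 0.076, -0.005], [0.076, -0.997, 0.002], [-0.005, -0.003, -1.0]]
force: [0.4, 1.5, -0.2]
opening: 0.401
grasp_force: 0.0
```

```bash
python3 - <<'E'
from h import *
rows([(loc(CL,-.134,0,.09),.078),(loc(CL,-.134,0,.034),.078),(loc(CL,-.134-.047,0,.034),.078)])
im,K,E=cap("scene"); cv2.imwrite("pics/e.png",cv2.resize(im[290:380,250:400],None,fx=5,fy=5,interpolation=cv2.INTER_CUBIC))
E
```

```text
now [ 0.4557 -0.3127  0.1481] t 4.3667 F [ 0.4  1.5 -0.2] open 0.401
[-0.03, 0.06, -0.02, 0.12, 0.02, 1.94]
[-0.03, 0.06, -0.02, 0.12, 0.03, 3.8]
[-0.03, 0.06, -0.02, -1.44, 0.03, 3.81]
```

View pics/e.png

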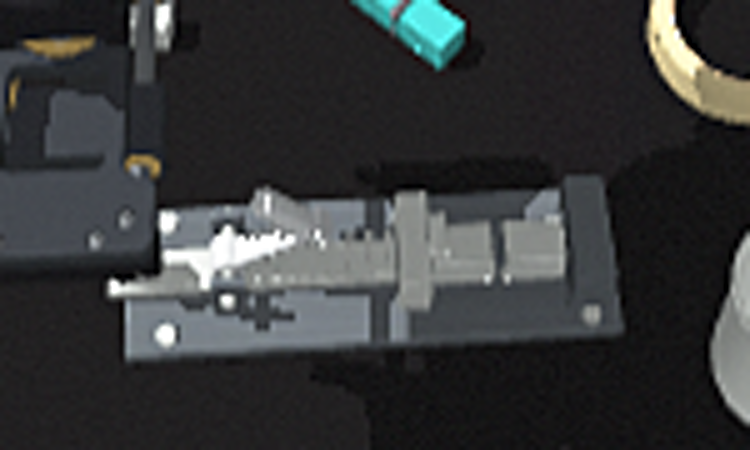

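The pawl is lifted, with its tab leaning back at (270,205). Next I'll pinch the post and draw the bar back.

Request:
send_rows:
  commands:
    - [0,0,0,0.12,0,1.9,0.4]
    - [0,0,0,0.12,0,1.9,0.4]
    - [0,0,0,0.12,0,3.0,0.4]
    - [0,0,0,0.12,0,3.8,0.4]
    - [0,0,0,0.12,0,3.8,0.4]
    - [0,0,0,0.12,0,3.8,0.4]
    - [0,0,0,0.12,0,3.8,0]
    - [0,0,0,0.12,0,3.8,0]
    - [0,0,0,0.12,0,3.8,0]
    - [0,0,0,0.12,0,3.8,0]
    - [0,0,0,0.12,0,3.8,0]

```text
time_s: 5.33
position: [0.465, -0.3133, 0.0353]
tcp_rot: [[0.997, 0.077, 0.002], [0.077, -0.997, -0.001], [0.002, 0.001, -1.0]]
force: [0.7, 2.7, 6.9]
opening: 0.183
grasp_force: 30.0
```

Request:
send_rows:
  commands:
    - [0,0,0,-0.3,0,0,0]
    - [0,0,0,-0.6,0,0,0]
    - [0,0,0,-0.9,0,0,0]
    - [0,0,0,-1.2,0,0,0]
    - [0,0,0,-1.4,0,0,0]
    - [0,0,0,-1.52,0,0,0]
    - [0,0,0,-1.52,0,0,0]
    - [0,0,0,-1.52,0,0,0]

```text
time_s: 6.0
position: [0.4202, -0.3172, 0.0352]
tcp_rot: [[0.997, 0.077, 0.003], [0.077, -0.997, -0.002], [0.003, 0.002, -1.0]]
force: [2.8, 4.0, 5.3]
opening: 0.182
grasp_force: 30.0
```

Request:
send_rows:
  commands:
    - [0,0,0,-0.1,0,0,0]
    - [0,0,0,-0.2,0,0,0]
    - [0,0,0,-0.2,0,0,0]
    - [0,0,0,-0.2,0,0,0]

```text
time_s: 6.33
position: [0.4199, -0.3175, 0.0353]
tcp_rot: [[0.997, 0.073, 0.013], [0.073, -0.997, -0.004], [0.013, 0.005, -1.0]]
force: [22.4, 12.3, 0.3]
opening: 0.182
grasp_force: 30.0
```

The bar is against its stop. I'll release and go to the coupon.

Request:
send_rows:
  commands:
    - [0,0,0,0.2,0,0,0]
    - [0,0,0,0.2,0,0,0.4]
    - [0,0,0,0.2,0,0,0.4]
    - [0,0,0,0.2,0,0,0.4]
    - [0,0,0,0.2,0,-1.5,0.4]
    - [0,0,0,0.2,0,-3.5,0.5]
    - [0,0,0,0.2,0,-4.5,0.5]
    - [0,0,0,3.2,0,-4.5,0.5]
    - [0,0,0,5.2,0,-4.5,0.5]
    - [0,0,0,7.2,0,-4.0,0.5]
    - [0,0,0,7.2,0,-4.0,0.5]
    - [0,0,0,7.2,0,-4.0,0.5]
    - [0,0,0,7.2,0,-4.0,0.5]

```text
time_s: 7.42
position: [0.6346, -0.3001, 0.1528]
tcp_rot: [[0.997, 0.081, 0.006], [0.081, -0.997, -0.002], [0.006, 0.002, -1.0]]
force: [-0.2, -1.0, 0.4]
opening: 0.5
grasp_force: 0.0
```

```bash
python3 - <<'E'
from h import *
rows([(loc(CL,.0425,0,.07),.078),(loc(CL,.0425,0,.0145),.078)])
im,K,E=cap("top"); cv2.imwrite("pics/f.png",cv2.resize(im[150:290,238:438],None,fx=4,fy=4,interpolation=cv2.INTER_CUBIC))
E
```

```text
now [ 0.6346 -0.3001  0.1528] t 7.4167 F [-0.2 -1.   0.4] open 0.5
[0.03, -0.07, 0.03, -0.0, -0.04, 2.76]
[0.03, -0.07, 0.03, -0.02, -0.04, 4.61]
```

View pics/f.png

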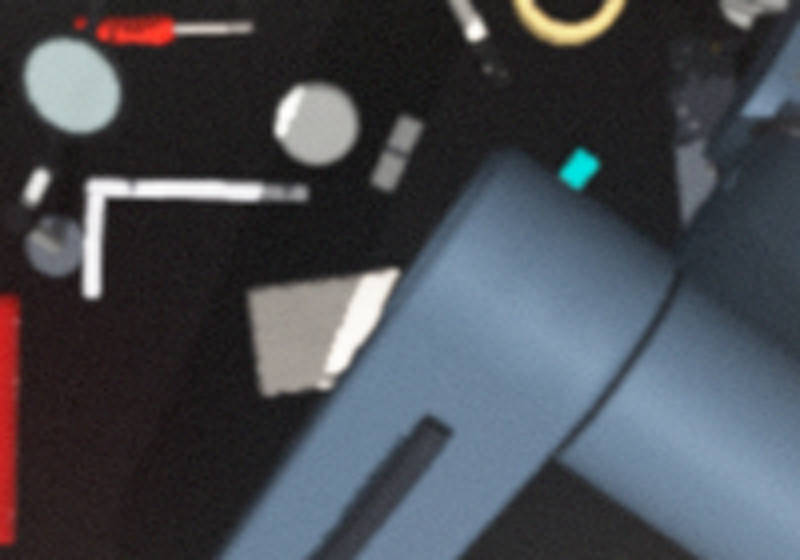

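The tray and coupon A haven't moved; the arm hides the rest. Now I'll grasp the clamped coupon.

Request:
send_rows:
  commands:
    - [0,0,0,0,0,2.7,0.5]
    - [0,0,0,0,0,2.7,0.5]
    - [0,0,0,0,0,3.8,0.5]
    - [0,0,0,0,0,4.3,0.5]
    - [0,0,0,0,0,4.6,0.5]
    - [0,0,0,0,0,4.6,0.5]
    - [0,0,0,0,0,4.6,0]
    - [0,0,0,0,0,4.6,0]
    - [0,0,0,0,0,4.6,0]
    - [0,0,0,0,0,4.6,0]
    - [0,0,0,0,0,4.6,0]
    - [0,0,0,0,0,4.6,0]

```text
time_s: 8.47
position: [0.6289, -0.3004, 0.0176]
tcp_rot: [[0.997, 0.078, 0.002], [0.078, -0.997, -0.0], [0.002, 0.001, -1.0]]
force: [-0.4, 1.2, 6.7]
opening: 0.224
grasp_force: 30.0
```

```bash
echo 'TR=(np.array([.462,.018]),.137)' >> h.py; python3 - <<'E'
from h import *
s=read_state();p=s["position"]
rows([(p+[0,0,.11],.078),(loc(TR,-.005,-.048,.11),.137),(loc(TR,-.005,-.048,.011),.137)])
E
```

```text
now [ 0.6289 -0.3004  0.0176] t 8.4667 F [-0.4  1.2  6.7] open 0.224
[0.01, -0.02, 0.0, 0.01, 0.0, -3.67]
[0.01, -0.02, -0.67, -4.78, -9.41, -3.09]
[0.01, -0.02, -0.67, -4.79, -9.41, 0.21]
```

Request:
send_rows:
  commands:
    - [0,0,0,0,0,-0.6,0]
    - [0,0,0,0,0,-1.5,0]
    - [0,0,0,0,0,-2.5,0]
    - [0,0,0,0,0,-3.6,0]
    - [0,0,-0.67,-1.6,-3.1,-3.4,0]
    - [0,0,-0.67,-1.6,-3.1,-3.4,0]
    - [0,0,-0.67,-1.6,-3.1,-3.4,0]
    - [0,0,-0.67,-3.2,-6.3,-3.2,0]
    - [0,0,-0.67,-3.2,-6.3,-3.2,0]
    - [0,0,-0.67,-3.2,-6.3,-3.2,0]
    - [0,0,-0.67,-4.8,-9.4,-3.1,0]
    - [0,0,-0.67,-4.8,-9.4,-3.1,0]
    - [0,0,-0.67,-4.8,-9.4,-3.1,0]
    - [0,0,-0.67,-4.8,-9.4,-3.1,0]

```text
time_s: 9.63
position: [0.4565, -0.0261, 0.1084]
tcp_rot: [[0.99, 0.14, -0.008], [0.14, -0.99, 0.003], [-0.008, -0.004, -1.0]]
force: [-0.0, -0.2, -3.0]
opening: 0.222
grasp_force: 30.0
```

```bash
python3 - <<'E'
from h import *
rows([(loc(TR,-.005,-.048,.03),.137),(loc(TR,-.005,-.048,.011),.137)])
im,K,E=cap("scene"); cv2.imwrite("pics/g.png",cv2.resize(im[180:370,230:420],None,fx=3,fy=3,interpolation=cv2.INTER_CUBIC))
E
```

```text
now [ 0.4565 -0.0261  0.1084] t 9.6333 F [-0.  -0.2 -3. ] open 0.222
[-0.05, 0.09, 0.04, 0.23, 0.18, 2.61]
[-0.05, 0.09, 0.04, 0.24, 0.18, 3.24]
```

View pics/g.png

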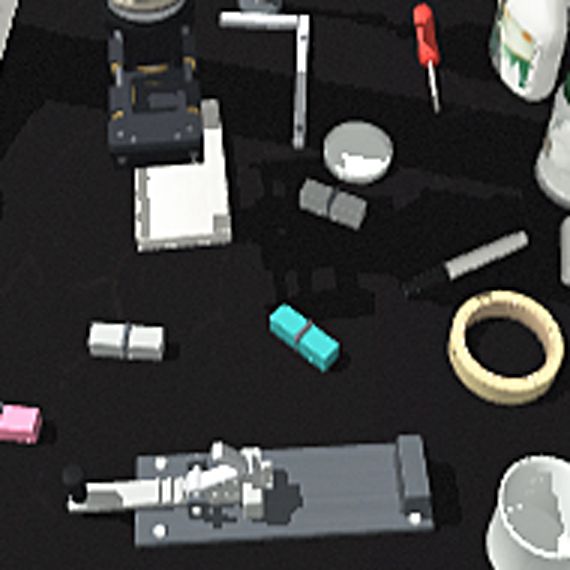

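The clamp is empty and fully drawn back, and the coupon is held over the tray. Lowering it now.

Request:
send_rows:
  commands:
    - [0,0,0,0.2,0.17,1.3,0]
    - [0,0,0,0.2,0.17,2.0,0]
    - [0,0,0,0.2,0.17,2.6,0]
    - [0,0,0,0.2,0.17,3.0,0]
    - [0,0,0,0.2,0.17,3.2,0]
    - [0,0,0,0.2,0.17,3.2,0]
    - [0,0,0,0.2,0.17,3.2,0]

```text
time_s: 10.27
position: [0.4702, -0.0356, 0.0129]
tcp_rot: [[0.991, 0.136, 0.001], [0.136, -0.991, -0.0], [0.001, 0.001, -1.0]]
force: [-0.3, -0.7, -2.2]
opening: 0.229
grasp_force: 30.0
```

Request:
send_rows:
  commands:
    - [0,0,0,-0.15,-0.2,0,0]
    - [0,0,0,-0.15,-0.2,0.05,0]
    - [0,0,0,-0.15,-0.2,0.08,0]
    - [0,0,0,-0.15,-0.2,0.08,0]
    - [0,0,0,-0.15,-0.2,0.08,0.33]
    - [0,0,0,-0.15,-0.2,0.08,0.33]
    - [0,0,0,-0.15,-0.2,0.08,0.33]
    - [0,0,0,-0.15,-0.2,-1.0,0.33]
    - [0,0,0,-0.15,-0.2,-2.0,0.33]
    - [0,0,0,-0.15,-0.2,-3.0,0.5]
    - [0,0,0,-0.15,-0.2,-3.0,0.5]
    - [0,0,0,-0.15,-0.2,-3.0,0.5]
    - [0,0,0,-0.15,-0.2,-3.0,0.5]

```text
time_s: 11.35
position: [0.4638, -0.0295, 0.1028]
tcp_rot: [[0.991, 0.136, 0.0], [0.136, -0.991, -0.0], [0.0, 0.0, -1.0]]
force: [-0.3, -0.0, -0.9]
opening: 0.481
grasp_force: 0.0
```

```bash
python3 - <<'E'
from h import *
a=np.radians(-1.2)
rows([((.4311,-.1758,.1),a),((.4311,-.1758,.006),a)])
E
```

```text
now [ 0.4638 -0.0295  0.1028] t 11.35 F [-0.3 -0.  -0.9] open 0.481
[0.0, -0.0, 1.8, -1.74, 4.68, 0.09]
[0.0, -0.0, 1.8, -1.74, 4.68, 3.23]
```

Request:
send_rows:
  commands:
    - [0,0,1.8,-1.74,4.7,0.1,0.5]
    - [0,0,1.8,-1.74,4.7,0.1,0.5]
    - [0,0,1.8,-1.74,4.7,0.1,0.5]
    - [0,0,1.8,-1.74,4.7,0.1,0.5]
    - [0,0,1.8,-1.74,4.7,0.1,0.5]
    - [0,0,1.8,-1.74,4.7,1.4,0.5]
    - [0,0,1.8,-1.74,4.7,2.4,0.5]
    - [0,0,1.8,-1.74,4.7,2.9,0.5]
    - [0,0,1.8,-1.74,4.7,3.2,0.5]
    - [0,0,1.8,-1.74,4.7,3.2,0.5]
    - [0,0,1.8,-1.74,4.7,3.2,0.5]

```text
time_s: 12.27
position: [0.431, -0.1755, 0.0062]
tcp_rot: [[1.0, -0.02, -0.002], [-0.02, -1.0, 0.001], [-0.002, -0.001, -1.0]]
force: [0.7, -0.8, -0.5]
opening: 0.498
grasp_force: 0.0
```

Request:
send_rows:
  commands:
    - [0,0,0,0,0,0,0]
    - [0,0,0,0,0,0,0]
    - [0,0,0,0,0,0,0]
    - [0,0,0,0,0,0,0]
    - [0,0,0,0,0,0,0]
    - [0,0,0,0,0,0,0]

```text
time_s: 12.77
position: [0.4316, -0.1763, 0.0076]
tcp_rot: [[1.0, -0.021, 0.001], [-0.021, -1.0, -0.0], [0.001, 0.0, -1.0]]
force: [0.2, 2.3, 5.9]
opening: 0.227
grasp_force: 30.0
```

```bash
python3 - <<'E'
from h import *
s=read_state();p=s["position"]
rows([(p+[0,0,.1],-.02),(loc(TR,0,0.001,.10),.137),(loc(TR,0,0.001,.010),.137)])
E
```

```text
now [ 0.4316 -0.1763  0.0076] t 12.7667 F [0.2 2.3 5.9] open 0.227
[0.0, -0.01, -0.01, 0.0, 0.0, -3.33]
[0.0, -0.01, -1.81, 0.87, -6.53, -3.08]
[0.0, -0.01, -1.81, 0.87, -6.53, -0.08]
```

Request:
send_rows:
  commands:
    - [0,0,0,0,0,-1.2,0]
    - [0,0,0,0,0,-2.4,0]
    - [0,0,0,0,0,-3.3,0]
    - [0,0,-1.8,0.9,-6.5,-3.1,0]
    - [0,0,-1.8,0.9,-6.5,-3.1,0]
    - [0,0,-1.8,0.9,-6.5,-3.1,0]
    - [0,0,-1.8,0.9,-6.5,-3.1,0]
    - [0,0,-1.8,0.9,-6.5,-3.1,0]
    - [0,0,-1.8,0.9,-6.5,-3.1,0]
    - [0,0,-1.8,0.9,-6.5,-3.1,0]
    - [0,0,-1.8,0.9,-6.5,-3.1,0]

```text
time_s: 13.68
position: [0.4623, 0.0179, 0.0997]
tcp_rot: [[0.991, 0.137, -0.0], [0.137, -0.991, -0.0], [-0.0, 0.0, -1.0]]
force: [-0.1, -0.4, -2.1]
opening: 0.225
grasp_force: 30.0
```

```bash
python3 - <<'E'
from h import *
rows([(loc(TR,0,0.001,.010),.137)])
im,K,E=cap("scene"); cv2.imwrite("pics/g2.png",cv2.resize(im[180:370,230:420],None,fx=3,fy=3,interpolation=cv2.INTER_CUBIC))
E
```

```text
now [0.4623 0.0179 0.0997] t 13.6833 F [-0.1 -0.4 -2.1] open 0.225
[0.0, 0.0, 0.0, -0.01, -0.04, 2.99]
```

View pics/g2.png

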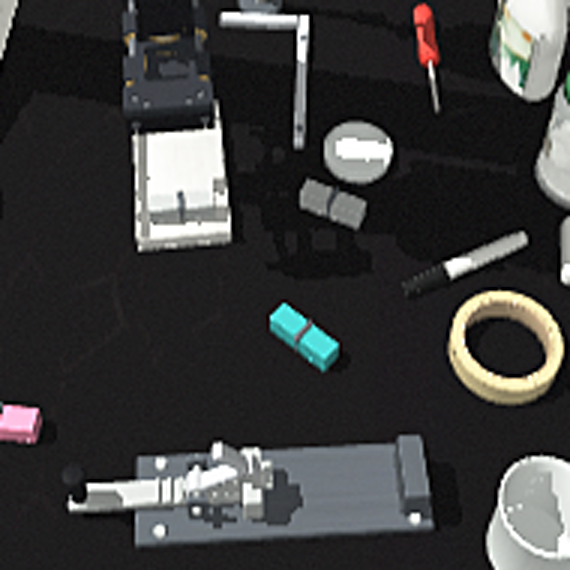

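The first coupon lies flat in the tray at (183,207) and coupon B is held. I'll place B mid-tray.

Request:
send_rows:
  commands:
    - [0,0,0,0,0,1.2,0]
    - [0,0,0,0,0,2.0,0]
    - [0,0,0,0,0,2.6,0]
    - [0,0,0,0,0,2.9,0]
    - [0,0,0,0,0,3.0,0]
    - [0,0,0,0,0,3.0,0]
    - [0,0,0,0,0,3.0,0]
    - [0,0,0,0,0,3.0,0.33]
    - [0,0,0,0,0,3.0,0.33]
    - [0,0,0,0,0,3.0,0.33]
    - [0,0,0,0,0,2.0,0.33]
    - [0,0,0,0,0,1.0,0.33]
    - [0,0,0,0,0,0,0.5]
    - [0,0,0,0,0,0,0.5]
    - [0,0,0,0,0,0,0.5]

```text
time_s: 14.98
position: [0.4638, 0.018, 0.1016]
tcp_rot: [[0.991, 0.136, 0.005], [0.136, -0.991, -0.001], [0.005, 0.002, -1.0]]
force: [-1.0, -0.2, -0.6]
opening: 0.458
grasp_force: 0.0
```

```bash
python3 - <<'E'
from h import *
a=np.radians(-23.6)
rows([((.6145,-.0196,.1),a),((.6145,-.0196,.006),a)])
E
```

```text
now [0.4638 0.018  0.1016] t 14.9833 F [-1.  -0.2 -0.6] open 0.458
[0.0, -0.06, 6.29, 4.8, 1.92, 0.08]
[0.0, -0.06, 6.29, 4.79, 1.92, 3.21]
```

Request:
send_rows:
  commands:
    - [0,0,6.3,4.8,1.93,0,0.38]
    - [0,0,6.3,4.8,1.93,0,0.38]
    - [0,0,6.3,4.8,1.93,0,0.38]
    - [0,0,6.3,4.8,1.93,0,0.38]
    - [0,0,6.3,4.8,1.93,0,0.38]
    - [0,0,6.3,4.8,1.93,0,0.38]
    - [0,0,6.3,4.8,1.93,0,0.38]
    - [0,0,6.3,4.8,1.93,0,0.38]
    - [0,0,6.3,4.8,1.93,0,0.38]

```text
time_s: 15.73
position: [0.6112, -0.0191, 0.0991]
tcp_rot: [[0.916, -0.401, -0.003], [-0.401, -0.916, 0.001], [-0.003, 0.001, -1.0]]
force: [-0.1, -0.4, -0.2]
opening: 0.378
grasp_force: 0.0
```

```bash
python3 - <<'E'
from h import *
a=np.radians(-23.6)
rows([((.6142,-.0201,.1),a),((.6142,-.0201,.006),a)])
im,K,E=cap("scene"); cv2.imwrite("pics/g3.png",cv2.resize(im[180:300,280:400],None,fx=4,fy=4,interpolation=cv2.INTER_CUBIC))
for z in (.022,): print(proj((.6145,-.0196,.0245),K,E))
E
```

```text
now [ 0.6112 -0.0191  0.0991] t 15.7333 F [-0.1 -0.4 -0.2] open 0.378
[0.01, 0.03, -0.0, 0.11, -0.01, -0.03]
[0.01, 0.03, -0.0, 0.11, -0.01, 3.1]
[338.71586642 245.49509083]
```

View pics/g3.png

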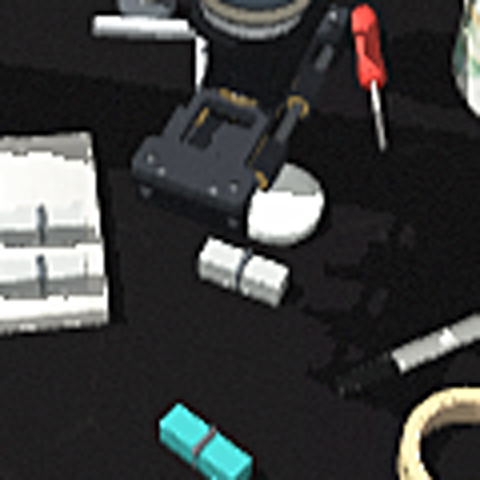

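Both coupons lie flat in the tray (beads at (40,225) and (40,272)). Coupon A is at (242,268), next to the dish, under the gripper. Descending.

Request:
send_rows:
  commands:
    - [0,0,0,0.13,0,1.2,0.38]
    - [0,0,0,0.13,0,2.2,0.38]
    - [0,0,0,0.13,0,2.8,0.38]
    - [0,0,0,0.13,0,3.1,0.38]
    - [0,0,0,0.13,0,3.1,0.38]
    - [0,0,0,0.13,0,3.1,0.38]
    - [0,0,0,0.13,0,3.1,0]
    - [0,0,0,0.13,0,3.1,0]
    - [0,0,0,0.13,0,3.1,0]
    - [0,0,0,0.13,0,3.1,0]
    - [0,0,0,0.13,0,3.1,0]

```text
time_s: 16.7
position: [0.618, -0.021, 0.0085]
tcp_rot: [[0.916, -0.402, 0.003], [-0.402, -0.916, -0.0], [0.003, -0.001, -1.0]]
force: [0.3, 1.9, 6.4]
opening: 0.224
grasp_force: 30.0
```

```bash
python3 - <<'E'
from h import *
s=read_state();p=s["position"]; print(s["grasp_force"])
rows([(p+[0,0,.1],np.radians(-23.6)),(loc(TR,0,0.049,.10),.137)])
E
```

```text
30.00174969434738
now [ 0.618  -0.021   0.0085] t 16.7 F [0.3 1.9 6.4] open 0.224
[-0.01, -0.04, -0.02, 0.01, -0.0, -3.33]
[-0.0, -0.04, -6.31, -6.13, -0.5, -3.07]
```

Request:
send_rows:
  commands:
    - [0,0,0,0,0,-1.2,0]
    - [0,0,0,0,0,-2.4,0]
    - [0,0,0,0,0,-3.3,0]
    - [0,0,-6.3,-6.1,-0.5,-3.1,0]
    - [0,0,-6.3,-6.1,-0.5,-3.1,0]
    - [0,0,-6.3,-6.1,-0.5,-3.1,0]
    - [0,0,-6.3,-6.1,-0.5,-3.1,0]
    - [0,0,-6.3,-6.1,-0.5,-3.1,0]
    - [0,0,-6.3,-6.1,-0.5,-3.1,0]
    - [0,0,-6.3,-6.1,-0.5,-3.1,0]
    - [0,0,-6.3,-6.1,-0.5,-3.1,0]
    - [0,0,-6.3,-6.1,-0.5,-3.1,0]
    - [0,0,-6.3,-6.1,-0.5,-3.1,0]

```text
time_s: 17.78
position: [0.4567, 0.0653, 0.0999]
tcp_rot: [[0.991, 0.135, 0.002], [0.135, -0.991, -0.0], [0.002, 0.001, -1.0]]
force: [0.6, -0.2, -1.7]
opening: 0.226
grasp_force: 30.0
```

```bash
python3 - <<'E'
from h import *
print(read_state()["grasp_force"])
rows([(loc(TR,0,0.049,.010),.137)])
im,K,E=cap("scene"); cv2.imwrite("pics/g4.png",cv2.resize(im[170:290,250:400],None,fx=4,fy=4,interpolation=cv2.INTER_CUBIC))
E
```

```text
29.99883681535721
now [0.4567 0.0653 0.0999] t 17.7833 F [ 0.6 -0.2 -1.7] open 0.226
[0.01, -0.02, -0.02, -0.05, -0.05, 3.0]
```

View pics/g4.png

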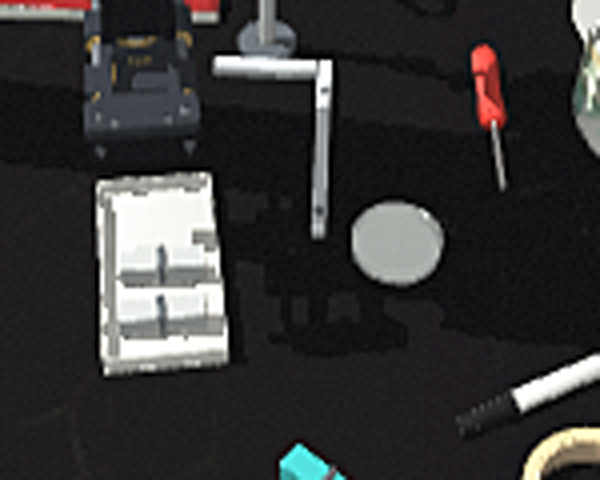

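The tray holds two coupons and hasn't moved. Lowering the third.

Request:
send_rows:
  commands:
    - [0,0,0,-0.1,-0.04,1.2,0]
    - [0,0,0,-0.1,-0.04,2.0,0]
    - [0,0,0,-0.1,-0.04,2.6,0]
    - [0,0,0,-0.1,-0.04,2.9,0]
    - [0,0,0,-0.1,-0.04,3.0,0]
    - [0,0,0,-0.1,-0.04,3.0,0]
    - [0,0,0,-0.1,-0.04,3.0,0]
    - [0,0,0,-0.1,-0.04,3.0,0.33]
    - [0,0,0,-0.1,-0.04,3.0,0.33]
    - [0,0,0,-0.1,-0.04,3.0,0.33]
    - [0,0,0,-0.1,-0.04,2.0,0.33]
    - [0,0,0,-0.1,-0.04,1.0,0.33]
    - [0,0,0,-0.1,-0.04,0,0.33]
    - [0,0,0,-0.1,-0.04,-2.5,0.33]
    - [0,0,0,-0.1,-0.04,-2.5,0.33]

```text
time_s: 19.08
position: [0.4518, 0.0668, 0.1771]
tcp_rot: [[0.991, 0.136, 0.001], [0.136, -0.991, -0.0], [0.001, 0.0, -1.0]]
force: [1.2, 0.4, -0.6]
opening: 0.334
grasp_force: 0.0
```

Request:
send_rows:
  commands:
    - [0,0,0,-2,6,0,0.6]
    - [0,0,0,-2,6,0,0.6]
    - [0,0,0,-2,6,0,0.6]
    - [0,0,0,-2,6,0,0.6]
    - [0,0,0,-2,6,0,0.6]
    - [0,0,0,-2,6,0,0.6]
    - [0,0,0,-2,6,0,0.6]

```text
time_s: 19.67
position: [0.4167, -0.1207, 0.175]
tcp_rot: [[0.991, 0.133, 0.0], [0.133, -0.991, 0.0], [0.0, -0.0, -1.0]]
force: [-0.4, 0.7, -0.2]
opening: 0.593
grasp_force: 0.0
```

```bash
python3 - <<'E'
from h import *
cap("top"); im,K,E=load("top"); c=im[180:260,238:373]; cv2.imwrite("pics/h.png",cv2.resize(c,None,fx=5,fy=5,interpolation=cv2.INTER_CUBIC))
print(read_state()["position"])
E
```

```text
[ 0.41649013 -0.1195088   0.17484117]
```

View pics/h.png

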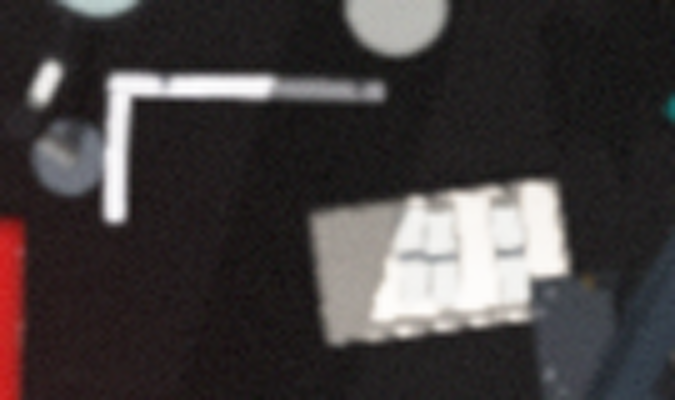

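The tray is still in place with three coupons. The third lies against the middle one, at about 20 mm spacing. Next I'll push +y from the right side, with both fingertips spread for a stable contact.

```bash
python3 - <<'E'
from h import *
h=np.pi/2
c,w,hh,a,P=rect("top",(296,212,356,252),.018,80); print(c,w,hh,a)
im,K,E=load("top"); f=lambda p:ray((p[0]/5+238-.4,p[1]/5+180-.4),K,E,.018)[:2].round(4)
print([f(p) for p in [(310,213),(557,180),(330,345)]], [ray((p[0]/5+237.6,p[1]/5+179.6),K,E,.026)[:2].round(4) for p in [(411,255),(442,257),(510,252)]])
rows([(loc(TR,0,-.13,.10),.137+h),(loc(TR,0,-.13,.009),.137+h)])
E
```

```text
[0.46215485 0.01616563] 176.0406951904297 98.9253921508789 -81.95094108581543
[array([0.4947, 0.1075]), array([ 0.5188, -0.0627]), array([0.4044, 0.0927])] [array([0.4658, 0.0379]), array([0.4646, 0.0167]), array([ 0.4683, -0.0298])]
now [ 0.4165 -0.1195  0.1748] t 19.7167 F [-0.4 -0.1 -0.7] open 0.6
[-0.01, -0.0, -18.02, 2.13, -0.0, 2.49]
[-0.01, -0.0, -18.02, 2.13, 0.0, 5.53]
```

Request:
send_rows:
  commands:
    - [0,0,-18,2.13,0,0,0.6]
    - [0,0,-18,2.13,0,0,0.6]
    - [0,0,-18,2.13,0,0,0.6]
    - [0,0,-18,2.13,0,0,0.6]
    - [0,0,-18,2.13,0,0,0.6]
    - [0,0,-18,2.13,0,0,0.6]
    - [0,0,-18,2.13,0,0,0.6]
    - [0,0,-18,2.13,0,0,0.6]
    - [0,0,-18,2.13,0,0,0.6]
    - [0,0,-18,2.13,0,0,0.6]
    - [0,0,-18,2.13,0,0,0.6]
    - [0,0,-18,2.13,0,0,0.6]
    - [0,0,-18,2.13,0,0,0.6]
    - [0,0,-18,2.13,0,0,0.6]
    - [0,0,-18,2.13,0,2.5,0.6]
    - [0,0,-18,2.13,0,4.0,0.6]
    - [0,0,-18,2.13,0,5.0,0.6]
    - [0,0,-18,2.13,0,5.5,0.6]
    - [0,0,-18,2.13,0,5.5,0.6]
    - [0,0,-18,2.13,0,5.5,0.6]

```text
time_s: 21.38
position: [0.4787, -0.1091, 0.0071]
tcp_rot: [[-0.136, 0.991, -0.006], [0.991, 0.136, 0.003], [0.004, -0.006, -1.0]]
force: [-0.1, 0.6, 0.5]
opening: 0.604
grasp_force: 0.0
```

```bash
python3 - <<'E'
from h import *
h=np.pi/2
M=(np.array([.470,.08]),.06); M2=(np.array([.476,.143]),-.01)
rows([(loc(TR,0,-.10,.009),.137+h),(loc(M,0,-.0945,.009),.06+h),(loc(M2,0,-.0945,.009),-.01+h)])
E
```

```text
now [ 0.4787 -0.1091  0.0071] t 21.3833 F [-0.1  0.6  0.5] open 0.604
[-0.07, -0.05, -0.01, 0.94, 0.03, -0.06]
[-0.07, -0.04, 0.87, 3.14, 0.33, -0.05]
[-0.07, -0.04, 1.68, 5.22, 0.59, -0.05]
```

Request:
send_rows:
  commands:
    - [0,0,0,0.5,0,-0.05,0.6]
    - [0,0,0,0.9,0.03,-0.05,0.6]
    - [0,0,0.12,1.2,0.07,-0.05,0.6]
    - [0,0,0.23,1.5,0.11,-0.05,0.6]
    - [0,0,0.35,1.8,0.15,-0.05,0.6]
    - [0,0,0.47,2.1,0.19,-0.05,0.6]
    - [0,0,0.6,2.4,0.23,-0.05,0.6]
    - [0,0,0.7,2.7,0.27,-0.05,0.6]
    - [0,0,0.82,3.0,0.31,-0.05,0.6]
    - [0,0,0.95,3.3,0.35,-0.05,0.6]
    - [0,0,1.06,3.6,0.39,-0.05,0.6]
    - [0,0,1.18,3.9,0.43,-0.05,0.6]
    - [0,0,1.3,4.2,0.47,-0.05,0.6]
    - [0,0,1.42,4.5,0.51,-0.05,0.6]
    - [0,0,1.54,4.8,0.55,-0.05,0.6]
    - [0,0,1.68,5.1,0.59,-0.05,0.6]
    - [0,0,1.68,5.2,0.59,-0.05,0.6]
    - [0,0,1.68,5.2,0.59,-0.05,0.6]

```text
time_s: 22.88
position: [0.4769, 0.047, 0.0127]
tcp_rot: [[0.008, 1.0, 0.002], [1.0, -0.008, -0.0], [-0.0, 0.002, -1.0]]
force: [0.1, 0.0, -0.4]
opening: 0.602
grasp_force: 0.0
```

```bash
python3 - <<'E'
from h import *
cap("top"); im,K,E=load("top")
g=cv2.cvtColor(im[185:262,245:340],cv2.COLOR_BGR2GRAY)
for r in g[::2,::1]: print("".join(" .:-=+*#%@"[min(9,int(v)//26)] for v in r))
s=read_state();p=s["position"]; print(p, proj(p,K,E))
E
```

```text
................................ . .     .           .       .-#%#**************+-.       .. ..
........ ..  .......................                          .-+*************+=:.       ... ..
...........  .....................     .            .       .  ..:-=++*****++-:.       . ......
..:::....   ....... ....... . .. ..    .                    .... ....::::::...            .. ..
:+##*-...   ...................... . . .                     .....          .  .         . . ..
+#%%*-........-+#######*+==+*****+=--------------::::::::::::::.........                  .. ..
#%%*-...    .:=#%@@@@@@@%##%@@@@@#*++++++++++++++++++++++++#%%#=:::::................     ..  .
*#*-.....  ...=#@@%+==========+==-::::::::::------------===*##+-:::...................  . . . .
--:......  ...=#@@#-...........     .. .             . .   ....::::...............:...   ..    
.......... ..:=%@%*-.. ...........      .              ........:::...................     .. . 
...:--::::::::+%@%+:............             . .      .........::...................  .  .    .
..:::::::--=--+%@%+:............     . .    
[... 2006 characters left out ...]
++++++++++++++++++++++++++++++++++++++++++++++++++===========
++++++++++++++++++++++++++==-:-=+++++++++++++++++++++++++++++++++++++++++++++++++++++++++++++=+
++++++++++++++++++++++++++=--:==+++++++++++++++++++++++++++++++++++++++++++++++++++++++++++++++
++++++===+++++++++++++++++=--:-++++++++++++++++++++++++++++++++++++++++++++++++++++++++++++++++
==+======++=++++++++++++===-::==+++++++++++++++++++++++++++++++++++++++++++++++++++++++++++++++
=++=+=+++++=++=++=++=+++===---==+++++++++++++++++++++++++++++++++++++++++++++++++++++++++++++++
=======+=====++=+====++====-:-==+++++++++++++++++++++++++++++++++++++++++++++++++++++++++++++++
[0.47677132 0.04673643 0.01252164] [317.20298984 227.63646219]
```

Request:
send_rows:
  commands:
    - [0,0,0,-0.5,0,0,0.6]
    - [0,0,0,-0.7,0,0,0.6]
    - [0,0,0,-0.7,0,-2,0.6]
    - [0,0,0,-0.7,0,-4,0.6]
    - [0,0,18,-0.7,-2.5,-4,1]
    - [0,0,18,-0.7,-2.5,-4,1]
    - [0,0,18,-0.7,-2.5,-4,1]
    - [0,0,18,-0.7,-2.5,-4,1]
    - [0,0,18,-0.7,-2.5,-4,1]
    - [0,0,18,-0.7,-2.5,-4,1]
    - [0,0,18,-0.7,-2.5,-4,1]
    - [0,0,18,-0.7,-2.5,-4,1]
    - [0,0,18,-0.7,-2.5,-4,1]
    - [0,0,18,-0.7,-2.5,-4,1]
    - [0,0,18,-0.7,-2.5,-4,1]
    - [0,0,18,-0.7,-2.5,-4,1]
    - [0,0,18,-0.7,-2.5,-4,1]
    - [0,0,18,-0.7,-2.5,-4,1]
    - [0,0,18,-0.7,-2.5,-4,1]

```text
time_s: 24.52
position: [0.4011, 0.0256, 0.1315]
tcp_rot: [[1.0, -0.009, 0.0], [-0.009, -1.0, 0.0], [0.0, -0.0, -1.0]]
force: [0.2, -0.8, 0.1]
opening: 1.002
grasp_force: 0.0
```

```bash
python3 - <<'E'
from h import *
cap("top"); cap("scene"); im,K,E=load("scene")
g=cv2.cvtColor(im[180:250,255:335],cv2.COLOR_BGR2GRAY)
for i,r in enumerate(g[::1]): print("%3d"%(180+i),"".join(" .:-=+*#%@"[min(9,int(v)//26)] for v in r))
for y in (.085,-.085):
  for x in (-.045,.045): print(proj(loc((np.array([.476,.143]),-.01),x,y,.018),K,E))
s=read_state();print(s["position"])
E
```

```text
180 -:--==::::     . :-:................................. :+====*==-::::: ..........
181 --==++=--:..  .. :-: ................................ :+====+=====:::    .......
182 :------::........-:: ............................     .=+========+=-:      .  . 
183 ............... .-::............................       .-========--:            
184 ............... .-:............................ :@@@@@@*##%%%%**+==:..          
185 ...:........... :-:............              .  =@@@@@@@@@@@@@@@@@@@@@@@@@-@@@  
186 ...:.::.:.....  :::........... -=++=-::::::     -%%%%%%%@@@@@@@@@@@@@@@@@@*@@@  
187 .....:.....::.  -:: .......... +=**+++*****+######%+#####***##%%%%%%%%%%%%*@@@  
188 ..........::-.. -:: .........  #+*+*********#######******#======+++*++++++*@@@  
189 ..........::: ..-:. .........  *+++++++++++++++**+***++++@.:::::-===-----:%@@@  
190 ..........::: .:-:...........  *@++%==+++++==+=+##*******%                @@@%  
191  . .......-:...:-:...........  +%++@@@@@@@@@@@@@@@@@@@@@@%   ...........  @@%#  
192       .  .:-...::: .......... .=++=@@@@@@@@@@@@@@@@@@@@@@#   ...........  @+
[... 4296 characters left out ...]
...............   ...                      
244 ....................................................   ...                      
245 ....................................................   ....                     
246 ....................................................   ....                     
247 ....................................................   ....                     
248 ........................................ ...........   ....                     
249 ...................................................    ....                     
[284.61660823 186.8115137 ]
[310.94414963 187.66359981]
[278.71386224 224.84496367]
[307.83570933 225.83433384]
[0.40123844 0.02563919 0.13148104]
```

The tray is at about (.478,.143), square, with all three coupons flat in it. Its left end is just short of the left rail. Next is the +x push from the near side.

```bash
python3 - <<'E'
from h import *
rows([((.398,.148,.1315),-.015),((.398,.148,.009),-.015)]+[(loc(ST,x,-.003,.009),-.015) for x in (-.110,-.060,-.0545)])
E
```

```text
now [0.4012 0.0256 0.1315] t 24.6167 F [ 0.1 -0.9  0.3] open 1.0
[-0.0, -0.0, 0.07, -0.14, -4.08, -0.0]
[-0.0, -0.0, 0.07, -0.14, -4.08, 4.08]
[-0.0, -0.0, 0.07, 0.62, -4.14, 4.08]
[-0.0, -0.0, 0.07, 2.29, -4.13, 4.08]
[-0.0, -0.0, 0.07, 2.47, -4.13, 4.08]
```

Request:
send_rows:
  commands:
    - [0,0,0.07,-0.14,-4.1,0,1]
    - [0,0,0.07,-0.14,-4.1,0,1]
    - [0,0,0.07,-0.14,-4.1,0,1]
    - [0,0,0.07,-0.14,-4.1,0,1]
    - [0,0,0.07,-0.14,-4.1,2,1]
    - [0,0,0.07,-0.14,-4.1,3,1]
    - [0,0,0.07,-0.14,-4.1,3.7,1]
    - [0,0,0.07,-0.14,-4.1,4.05,1]
    - [0,0,0.07,-0.14,-4.1,4.05,1]
    - [0,0,0.07,-0.14,-4.1,4.05,1]

```text
time_s: 25.45
position: [0.398, 0.1484, 0.0094]
tcp_rot: [[1.0, -0.016, -0.002], [-0.016, -1.0, -0.0], [-0.002, 0.0, -1.0]]
force: [-0.8, 0.6, -0.4]
opening: 1.004
grasp_force: 0.0
```

Request:
send_rows:
  commands:
    - [0,0,0,0.3,0,0,1]
    - [0,0,0,0.6,0,0,1]
    - [0,0,0,0.85,0,0,1]
    - [0,0,0,1.1,0,0,1]
    - [0,0,0,1.3,0,0,1]
    - [0,0,0,1.5,0,0,1]
    - [0,0,0,1.7,0,0,1]
    - [0,0,0,1.9,0,0,1]
    - [0,0,0,2.1,0,0,1]
    - [0,0,0,2.25,0,0,1]
    - [0,0,0,2.4,0,0,1]
    - [0,0,0,2.4,0,0,1]

```text
time_s: 26.45
position: [0.4647, 0.1473, 0.0106]
tcp_rot: [[1.0, -0.016, -0.012], [-0.016, -1.0, -0.001], [-0.012, 0.001, -1.0]]
force: [-8.6, -0.7, 4.9]
opening: 1.004
grasp_force: 4.4
```

```bash
cat >> h.py <<'E'
def asc(u0,v0,u1,v1,name="scene",st=1):
    g=cv2.cvtColor(load(name)[0][v0:v1,u0:u1],cv2.COLOR_BGR2GRAY)
    for i,r in enumerate(g[::st]): print("%3d"%(v0+i*st),"".join(" .:-=+*#%@"[min(9,int(v)//26)] for v in r))
E
python3 - <<'E'
from h import *
cap("scene"); asc(270,178,345,236)
im,K,E=load("scene"); print([proj(loc(ST,x,y,.018),K,E).round(1) for y in (.085,-.085) for x in (-.045,.045)],read_state()["force"])
E
```

```text
178 .............-      .  .    .. -::=.....=++=+*++=++++- ....................
179 .............-   .        .  . :-::... -+====*++=----- ....................
180 .............:                 :-:.... -+====*==-::::: ....................
181 ..............                 :-:.... :++===+=====:::    .................
182 ............:.   ..            --.  .  .=+=======++=-:          . .........
183 ............::  .:-==+++-..   .--       .-========--:              . ..   .
184 ........... -:::::-=-===:......-::@@@@@@*##%%%%**+==:..                    
185 ........... -::::.::.:::.......-:=@@@@@@@@@@@@@@@@@@@@@@@@@=@@@  ....      
186 ............=::................::-%%%%@@@@@@@@@@@@@@@@@@@@@*@@@ ...........
187 ...........:=::...:-::.::....:-::*++*******####%%#%##%%%%%%*@@@  ..........
188  ..        =-::   .:::.....:.:-::********+++++++++++++=++++=%%%  ..........
189            +-:.      ......-::-:-****+****************+-----++*  ..........
190            *::.      ......::-::-*+++++*++++**********#    =**+    ........
191            *:-.      ......::-::-*+++++*+++++=+++++++** 
[... 2970 characters left out ...]
  @#**@@@
229 ....................... -..----:-+======--+-====-===+     -:-...... @***@@@
230 .........................                     .: :..-       ......  @**@@@@
231 .............................. .                            ......  @**@@@@
232 ...................................                         ......  @@+@@@@
233 .................................................          .......  #@@@@@@
234 ................................................................... +@@@@@@
235 ................................................................... -#@@@@@
[array([301. , 185.6]), array([327.2, 186.5]), array([296.6, 223.3]), array([325.6, 224.4])] [-7.88284521  0.47242752  6.65909737]
```

About 12 mm remain to the far rail; the push continues.

Request:
send_rows:
  commands:
    - [0,0,0,0.15,0,-0.05,1]
    - [0,0,0,0.3,0,-0.05,1]
    - [0,0,0,0.4,0,-0.05,1]
    - [0,0,0,0.4,0,-0.05,1]

```text
time_s: 26.83
position: [0.479, 0.1475, 0.0117]
tcp_rot: [[1.0, -0.017, -0.008], [-0.017, -1.0, 0.0], [-0.008, 0.0, -1.0]]
force: [-7.3, 1.1, 4.2]
opening: 1.0
grasp_force: 3.8
```

Request:
send_rows:
  commands:
    - [0,0,0,0.05,0,0,1]
    - [0,0,0,0.1,0,0,1]
    - [0,0,0,0.1,0,0,1]

```text
time_s: 27.08
position: [0.4791, 0.1475, 0.0116]
tcp_rot: [[1.0, -0.017, -0.014], [-0.017, -1.0, -0.0], [-0.014, 0.0, -1.0]]
force: [-10.6, 1.4, 8.1]
opening: 1.005
grasp_force: 5.6
```

Request:
send_rows:
  commands:
    - [0,0,0,0.08,0,0,1]
    - [0,0,0,0.15,0,0,1]
    - [0,0,0,0.15,0,0,1]

```text
time_s: 27.33
position: [0.4791, 0.1475, 0.0115]
tcp_rot: [[1.0, -0.017, -0.022], [-0.017, -1.0, -0.0], [-0.022, 0.001, -1.0]]
force: [-16.2, 2.8, 12.9]
opening: 0.998
grasp_force: 8.4
```

```bash
python3 - <<'E'
from h import *
cap("scene"); asc(290,182,340,230)
print(read_state()["force"],read_state()["position"])
E
```

```text
182  ......         --..=+=======++=-:            ....
183  .:-==+++=:.    ::  .-========--:                 
184 :::--====-:... *::@@*##%%%%**+==:..               
185 :.:..::........*:.@@@@@@@@@@@@@@@@@@@@@=@@@  .... 
186 ...............=:.@@@@@@@@@@@@@@@@@@@@@*@@@ ......
187 .....:.:...... -::#******#%%%%%%%%%%%%%*@@@  .....
188  .....::....:.:-:-****+++++++++++++++*==%%%  .....
189       ..... :::-:-***+****************+=++*  .....
190       .....::::::-*++*+++*++***+*******++*+  . ...
191       .....::::::-*++*+++++=++++++++++++===    .. 
192       ......::-::=*++++++++++++++++++++=::=       
193       .....-::=::+*+++++++++++++++++++*====       
194    .  .... -::=::=*++++++++++++++++++++=++=       
195 ::::::::::::::=::**++++++++++++++++++++++*=       
196 ::::::::::::::-::=+*+++++++*++++++++++*++*=       
197 :::::::::::::::::.=++++==*==*++++*++++*++*-       
198 :::::::::::::::::.=++++==+-:++++++++=***+*:       
199 :::::::::::::::::.=+++++++::+++++++++*=++*:       
200 :::::::::::::+-:: =++++++=::+++++++++*=++*:       
201 :::::::::==::=-:: +*+++++-:-++++++++=*=++*:       

[... 915 characters left out ...]
++=@+**+@@*        
219 .....    *+**+++++++++=:+++++++++=****+@@#        
220 ..... .  +***++++++++++:+++++++++=****+@@*        
221 .......  +***++++++++++:++++++++++***+=@@+  ....  
222 ....... -#***@++*******+*==++++=+=***=-+*=  ..... 
223 ....... =#***@***********+++***+*+***++#==  ....  
224 ....... =#*++************************++*+-  ...  =
225 ....... -*********#***********+**++++=++*:  ... -#
226 ....... =*********************+**+**++###:  ... %*
227 ....... -********+*******************=**#:  ..  @%
228 ....... .=++++++#*******#************-+++:   .  @%
229 ........ :---:::+=====--+-====-==++++.-:-.   .. @*
[-17.1706522    1.58891558  11.59075687] [0.47916269 0.14745315 0.01154701]
```

The tray is firm against the far rail. Next I'll go round to the right side for the final +y push.

```bash
python3 - <<'E'
from h import *
h=np.pi/2-.015
rows([((.45,.147,.012),-.015),((.45,.147,.13),-.015),(loc(ST,-.006,-.125,.13),h),(loc(ST,-.006,-.125,.009),h)])
E
```

```text
now [0.4792 0.1475 0.0115] t 27.3833 F [-17.2   1.6  11.6] open 1.003
[0.01, 0.25, -0.02, -0.97, 0.03, 0.01]
[0.01, 0.25, -0.02, -1.06, 0.04, -3.93]
[-0.19, 0.21, -18.02, 1.45, 4.02, -3.98]
[-0.19, 0.21, -18.02, 1.54, 4.02, 0.05]
```

Request:
send_rows:
  commands:
    - [0,0,0,-0.7,0,0,1]
    - [0,0,0,-1.4,0,0,0.6]
    - [0,0,0,-1.4,0,-2,0.5]
    - [0,0,0,-1.4,0,-4,0.5]
    - [0,0,-18,1.1,4,-4,0.5]
    - [0,0,-18,1.1,4,-4,0.5]
    - [0,0,-18,1.1,4,-4,0.5]
    - [0,0,-18,1.1,4,-4,0.5]
    - [0,0,-18,1.1,4,-4,0.5]
    - [0,0,-18,1.1,4,-4,0.5]
    - [0,0,-18,1.1,4,-4,0.5]
    - [0,0,-18,1.1,4,-4,0.5]
    - [0,0,-18,1.1,4,-4,0.5]
    - [0,0,-18,1.1,4,-4,0.5]
    - [0,0,-18,1.1,4,-4,0.5]
    - [0,0,-18,1.1,4,-4,0.5]
    - [0,0,-18,1.1,4,-4,0.5]
    - [0,0,-18,1.1,4,-4,0.5]
    - [0,0,-18,1.1,4,-4,0.5]

```text
time_s: 28.97
position: [0.5227, 0.0263, 0.1323]
tcp_rot: [[0.019, 1.0, 0.004], [1.0, -0.019, -0.001], [-0.001, 0.004, -1.0]]
force: [0.1, -0.3, 0.1]
opening: 0.501
grasp_force: 0.0
```

```bash
python3 - <<'E'
from h import *
h=np.pi/2-.015
rows([(loc(ST,-.006,-.125,.009),h),(loc(ST,-.006,-.0945,.009),h)])
E
```

```text
now [0.5227 0.0263 0.1323] t 28.9667 F [ 0.1 -0.3  0.1] open 0.501
[0.04, 0.01, -0.04, -0.0, -0.0, 4.11]
[0.04, 0.01, -0.04, 1.01, -0.01, 4.11]
```

Request:
send_rows:
  commands:
    - [0,0,0,0,0,2,0.5]
    - [0,0,0,0,0,3,0.5]
    - [0,0,0,0,0,3.8,0.5]
    - [0,0,0,0,0,4.05,0.5]
    - [0,0,0,0,0,4.05,0.5]
    - [0,0,0,0.3,0,4.05,0.5]
    - [0,0,0,0.5,0,4.05,0.5]
    - [0,0,0,0.7,0,4.05,0.5]
    - [0,0,0,0.85,0,4.05,0.5]
    - [0,0,0,1.0,0,4.05,0.5]
    - [0,0,0,1.0,0,4.05,0.5]

```text
time_s: 29.88
position: [0.5231, 0.0569, 0.0117]
tcp_rot: [[0.015, 1.0, 0.005], [1.0, -0.015, -0.001], [-0.001, 0.005, -1.0]]
force: [-0.9, -3.3, 2.2]
opening: 0.498
grasp_force: 1.6
```

Request:
send_rows:
  commands:
    - [0,0,0,0.1,0,0,0.5]
    - [0,0,0,0.2,0,0,0.5]
    - [0,0,0,0.3,0,0,0.5]
    - [0,0,0,0.35,0,0,0.5]
    - [0,0,0,0.35,0,0,0.5]

```text
time_s: 30.3
position: [0.5232, 0.0582, 0.0118]
tcp_rot: [[0.008, 1.0, 0.002], [1.0, -0.008, -0.013], [-0.013, 0.002, -1.0]]
force: [-4.7, -43.6, 5.1]
opening: 0.497
grasp_force: 21.9
```

Request:
send_rows:
  commands:
    - [0,0,0,-0.6,0,0,0.5]
    - [0,0,0,-1.2,0,0,0.5]
    - [0,0,0,-1.2,0,-2,0.5]
    - [0,0,0,-1.2,0,-4,0.5]
    - [0,0,0,-2.2,0,-6,0.5]
    - [0,0,0,-3.2,0,-8,0.5]
    - [0,0,0,-4.2,0,-10,0.5]
    - [0,0,0,-4.2,0,-10,0.5]
    - [0,0,0,-4.2,0,-10,0.5]
    - [0,0,0,-4.2,0,-10,0.5]

```text
time_s: 31.13
position: [0.5205, -0.0595, 0.3152]
tcp_rot: [[0.016, 1.0, 0.008], [1.0, -0.016, -0.002], [-0.002, 0.008, -1.0]]
force: [1.2, -0.4, 0.3]
opening: 0.501
grasp_force: 0.0
```

```bash
python3 - <<'E'
from h import *
a=cap("scene")[0]; b=cap("top")[0]; print(read_state()["position"])
o=np.zeros((600,800,3),np.uint8)
o[:300,:400]=cv2.resize(a[180:240,280:360],None,fx=5,fy=5,interpolation=cv2.INTER_CUBIC)
o[:300,400:]=cv2.resize(b[180:240,248:328],None,fx=5,fy=5,interpolation=cv2.INTER_CUBIC)
o[300:,:400]=cv2.resize(a[118:178,302:382],None,fx=5,fy=5,interpolation=cv2.INTER_CUBIC)
o[300:,400:]=cv2.resize(b[140:200,238:318],None,fx=5,fy=5,interpolation=cv2.INTER_CUBIC)
cv2.imwrite("pics/k.png",o)
E
```

```text
[ 0.5223743  -0.06035576  0.31609296]
```

View pics/k.png

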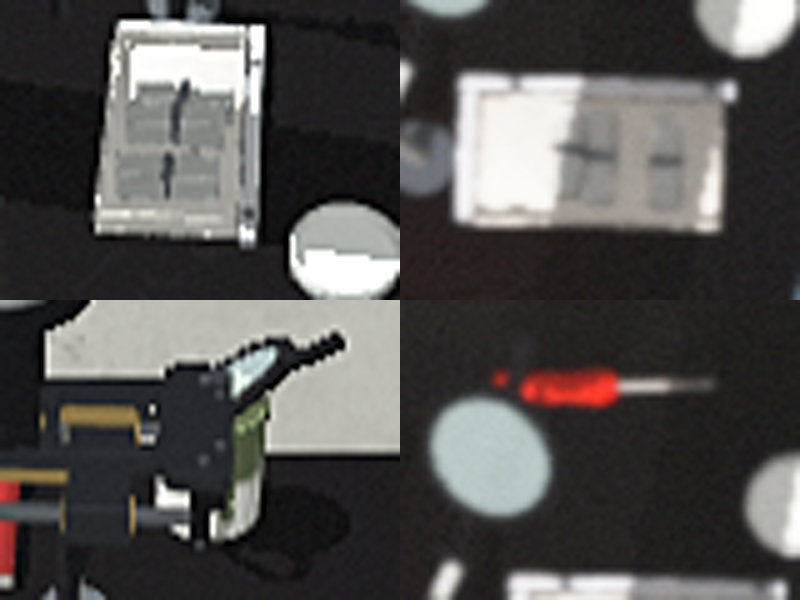

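The last picture shows the tray flush with both rails (corner at the top view's (460,80)), with three coupons flat in it. Next is the magnifier's tab.

```bash
cat >> h.py <<'E'
def tab(a,t,dz=-.017,r=.145):
    d=.045+r*np.cos(t)
    return loc(ST,d*np.sin(a),.124-d*np.cos(a),.185+r*np.sin(t)+dz), a+np.pi/2-.015
E
python3 - <<'E'
from h import *
im,K,E=load("top")
print("roll base",ray((240,130),K,E,0),"bottle",ray((276,125),K,E,0))
p,y=tab(1.17,.667); print(p,np.degrees(y),read_state()["joint_positions"].round(0))
rows([(np.r_[.6,.05,.37],y),(np.r_[p[:2],.37],y),(p,y)])
E
```

```text
roll base [0.82471553 0.32494153 0.        ] bottle [0.84454297 0.19689827 0.        ]
[0.67824258 0.2107938  0.2577016 ] 156.17662533761006 [-19.  16.  90.   0.  73. -18.]
now [ 0.5224 -0.0604  0.3161] t 31.2333 F [-0.6  0.9  0. ] open 0.501
[0.1, 0.13, -13.44, 3.72, 2.55, -1.78]
[0.1, 0.13, -13.44, 9.12, 5.06, -1.77]
[0.1, 0.13, -13.44, 9.14, 5.01, 1.98]
```

Request:
send_rows:
  commands:
    - [0,0,-4,2,1.5,-1.8,0.5]
    - [0,0,-4,2,1.5,-1.8,0.5]
    - [0,0,-13.4,3.7,2.5,-1.8,0.5]
    - [0,0,-13.4,3.7,2.5,-1.8,0.5]
    - [0,0,-13.4,3.7,2.5,-1.8,0.5]
    - [0,0,-13.4,3.7,2.5,-1.8,0.5]
    - [0,0,-13.4,3.7,2.5,-1.8,0.5]
    - [0,0,-13.4,3.7,2.5,-1.8,0.5]
    - [0,0,-13.4,9.1,5.05,-1.8,0.5]
    - [0,0,-13.4,9.1,5.05,-1.8,0.5]
    - [0,0,-13.4,9.1,5.05,-1.8,0.5]
    - [0,0,-13.4,9.1,5.05,-1.8,0.5]
    - [0,0,-13.4,9.1,5.05,-1.8,0.5]
    - [0,0,-13.4,9.1,5.05,-1.8,0.5]
    - [0,0,-13.4,9.1,5.05,-1.8,0.5]
    - [0,0,-13.4,9.1,5.05,-1.8,0.5]
    - [0,0,-13.4,9.1,5.05,-1.8,0.5]

```text
time_s: 32.65
position: [0.6746, 0.2107, 0.3638]
tcp_rot: [[-0.914, 0.407, -0.001], [0.407, 0.914, -0.0], [0.001, -0.001, -1.0]]
force: [0.4, 0.0, -0.1]
opening: 0.503
grasp_force: 0.0
```

```bash
python3 - <<'E'
from h import *
p,y=tab(1.17,.667)
rows([(np.r_[p[:2],.37],y),(p,y)])
E
```

```text
now [0.6746 0.2107 0.3638] t 32.65 F [ 0.4  0.  -0.1] open 0.503
[-0.01, -0.01, -0.03, -0.11, 0.05, -0.21]
[-0.01, -0.01, -0.03, -0.11, 0.05, 3.54]
```

Request:
send_rows:
  commands:
    - [0,0,0,-0.11,0.05,1.0,0.5]
    - [0,0,0,-0.11,0.05,1.8,0.5]
    - [0,0,0,-0.11,0.05,2.4,0.5]
    - [0,0,0,-0.11,0.05,3.0,0.5]
    - [0,0,0,-0.11,0.05,3.5,0.5]
    - [0,0,0,-0.11,0.05,3.5,0.5]
    - [0,0,0,-0.11,0.05,3.5,0.5]

```text
time_s: 33.23
position: [0.6784, 0.2105, 0.2585]
tcp_rot: [[-0.913, 0.407, -0.002], [0.407, 0.913, -0.0], [0.002, -0.001, -1.0]]
force: [-0.6, 0.0, 0.6]
opening: 0.497
grasp_force: 0.0
```

```bash
python3 - <<'E'
from h import *
print(read_state()["position"],read_state()["force"]); cap("scene"); asc(330,110,390,165); cap("top"); asc(230,140,290,190,"top")
E
```

```text
[0.67842283 0.21049175 0.25851035] [-0.64638331  0.01754398  0.63734814]
110 #############= ..:........................:. @.::*%#########
111 ############% ...:........................-. *::*###########
112 ############% .....:.....................=:...:.%###########
113 ############% .....::....................-..... %###########
114 ############= ......:.......................... %###########
115 ###########% ................................. *############
116 ###########%  ..................::...:........ %############
117 ###########%     ...............:....:........ %############
118 ############*       .....................-:..  %############
119 ############% ..       . ............... -+.. *#############
120 ############% ::. . .       ............ -+:  %#############
121 ############% :-:      .       ......... -+. *##############
122 ############% .:.       . .      .. ... .+- *###############
123 ############=        .  .     .       .  -. %###############
124 ############*         .  .                #*################
125 #############***          .        .:.    %#####
[... 5097 characters left out ...]
:::-------:--::::::::::::::::::-====-:............
180 :::::::::----------::--::::::::::::::::::-====-:.. .....   .
181 ::-::::----:--:-:-:-:-:::::::::::::::..:::-===-:...... .....
182 ::::::---------:------:::::::::::::::::.:::-===-............
183 :::::::----------::-::::::::::::::::::...:::----:.... ..... 
184 :::::--------:------:---:::::::::::::....:.:::::...  .......
185 ::::::------------:::--:::::::::::::::.:..::::::............
186 :::::---------------:::-::::::::::::::................... ..
187 ::::--:--------------:::-:-:::::::::::............  ... ....
188 ::::--------:-:-----:-:-:::::::::::::::............. .......
189 :::--:----:----:-:---:-::-:::::::::::::..... ...............
```

Request:
send_rows:
  commands:
    - [0,0,0,0,0,0,0]
    - [0,0,0,0,0,0,0]
    - [0,0,0,0,0,0,0]
    - [0,0,0,0,0,0,0]
    - [0,0,0,0,0,0,0]
    - [0,0,0,0,0,0,0]

```text
time_s: 33.83
position: [0.6791, 0.2117, 0.259]
tcp_rot: [[-0.914, 0.405, 0.0], [0.405, 0.914, -0.0], [-0.0, -0.0, -1.0]]
force: [0.6, -0.0, 0.0]
opening: 0.133
grasp_force: 30.5
```

```bash
cat >> h.py <<'E'
def arows(ts):
    rows(ts)
E
python3 - <<'E'
from h import *
post=loc(ST,0,.124)[:2]; p=read_state()["position"]; d=p[:2]-post; r=np.hypot(*d); th=np.arctan2(*d[::-1]); a0=th+np.pi/2+.015
print(r,a0)
T=[]
for k in range(1,17):
    a=a0*(1-k/16); t=a-np.pi/2-.015
    T.append((np.r_[post+r*np.array([np.cos(t),np.sin(t)]),p[2]],a+np.pi/2-.015))
rows(T)
E
```

```text
0.15934897001175116 1.1772403322642304
now [0.6791 0.2117 0.259 ] t 33.8333 F [ 0.6 -0.   0. ] open 0.133
[-0.0, 0.01, 0.74, 0.01, -0.39, 0.0]
[-0.0, 0.01, 1.58, 0.05, -0.78, 0.0]
[-0.0, 0.01, 2.43, 0.12, -1.16, 0.0]
[-0.0, 0.01, 3.27, 0.21, -1.54, 0.0]
[-0.0, 0.01, 4.11, 0.34, -1.91, 0.0]
[-0.0, 0.01, 4.96, 0.49, -2.27, 0.0]
[-0.0, 0.01, 5.8, 0.67, -2.62, 0.0]
[-0.0, 0.01, 6.64, 0.87, -2.96, 0.0]
[-0.0, 0.01, 7.49, 1.09, -3.28, 0.0]
[-0.0, 0.01, 8.33, 1.34, -3.58, 0.0]
[-0.0, 0.01, 9.17, 1.61, -3.86, 0.0]
[-0.0, 0.01, 10.02, 1.9, -4.12, 0.0]
[-0.0, 0.01, 10.86, 2.21, -4.36, 0.0]
[-0.0, 0.01, 11.7, 2.54, -4.58, 0.0]
[-0.0, 0.01, 12.54, 2.88, -4.77, 0.0]
[0.0, 0.01, 13.39, 3.23, -4.93, -0.0]
```

Request:
send_rows:
  commands:
    - [0,0,0.8,0.01,-0.39,0,0]
    - [0,0,1.6,0.05,-0.78,0,0]
    - [0,0,2.4,0.12,-1.16,0,0]
    - [0,0,3.3,0.21,-1.54,0,0]
    - [0,0,4.1,0.34,-1.91,0,0]
    - [0,0,5.0,0.49,-2.27,0,0]
    - [0,0,5.8,0.67,-2.62,0,0]
    - [0,0,6.6,0.87,-2.96,0,0]
    - [0,0,7.5,1.09,-3.28,0,0]
    - [0,0,8.3,1.34,-3.58,0,0]
    - [0,0,9.2,1.61,-3.86,0,0]
    - [0,0,10.0,1.9,-4.12,0,0]
    - [0,0,10.9,2.21,-4.36,0,0]
    - [0,0,11.7,2.54,-4.58,0,0]
    - [0,0,12.5,2.88,-4.77,0,0]
    - [0,0,13.4,3.23,-4.93,0,0]
    - [0,0,13.4,3.23,-4.93,0,0]
    - [0,0,13.4,3.23,-4.93,0,0]

```text
time_s: 35.33
position: [0.53, 0.1192, 0.2581]
tcp_rot: [[0.018, 1.0, 0.0], [1.0, -0.018, 0.007], [0.007, 0.0, -1.0]]
force: [2.9, 8.3, -6.6]
opening: 0.136
grasp_force: 30.2
```

```bash
python3 - <<'E'
from h import *
post=loc(ST,0,.124)[:2]; s=read_state();p=s["position"]; d=p[:2]-post; print(np.hypot(*d),np.arctan2(d[1],d[0])+np.pi/2+.015,s["grasp_force"])
z0=p[2]; t0=.667
T=[(tab(0,t0*(1-k/10),z0-.185-.145*np.sin(t0))) for k in range(1,11)]
rows(T)
cap("scene"); asc(290,95,360,165)
E
```

```text
0.1557626743438335 -0.0034719291119481716 30.202078779693693
now [0.53   0.1192 0.2581] t 35.3333 F [ 2.9  8.3 -6.6] open 0.136
[0.0, -0.08, -0.04, -0.3, 0.02, 0.26]
[0.0, -0.08, -0.04, -0.47, 0.02, 0.53]
[0.0, -0.08, -0.04, -0.63, 0.02, 0.81]
[0.0, -0.08, -0.04, -0.77, 0.02, 1.1]
[0.0, -0.08, -0.04, -0.89, 0.02, 1.4]
[0.0, -0.08, -0.04, -0.98, 0.02, 1.71]
[0.0, -0.08, -0.04, -1.06, 0.02, 2.02]
[0.0, -0.08, -0.04, -1.12, 0.02, 2.34]
[0.0, -0.08, -0.04, -1.15, 0.02, 2.66]
[0.0, -0.08, -0.04, -1.16, 0.02, 2.98]
 95 =  .      .-=***************++=:     %#########*******##***##**#**####
 96             :-=+**********+==-.      %###*#####***#**##***######**####
 97          .     :---====-=-:..       *###########******##*######****##*
 98    .               ....             %##############****#########****##
 99     .                         .    *###############***########*#*****#
100                        .         **###################*#######******##
101      ..    .          .        **#############################****#*##
102     .      .                 #*#########################
[... 3956 characters left out ...]
....  +@@@%#++==++==-:***+*.  .. 
156 ---------------:   .... :#++= ............ +@@%%%##***#*=-:#**+*      
157 ---------------:  ..... :#++- ............ #@@%%%%#####*--:#**+*      
158 ---------------:  ..... :#++- ............ %@@%%%%#####*-:+#***+      
159 ------------=-::  ..... :#++- ............ *@@%%%%##**#*::=#***=      
160 --------------::  ..... :#++- ............ +@@%%%%##**#*::-#***=      
161 ---------------.  ..... :#++- ............ -#@@%%%##@@@+::=#*+*:      
162 --------------:.  ..... :#++- ............. :@@%%%##@@@+==+#**+       
163 --------------:.  ..... :#++- .............  =#@%%##*@@+++###=.       
164 --------------:.  ..... :#++- ..............  :+##%#*#@++*#+=.
```

The arm angle is now about 0. Next I'll fold the head down along its arc.

Request:
send_rows:
  commands:
    - [0,0,0,-0.22,0.02,0.13,0]
    - [0,0,0,-0.3,0.02,0.26,0]
    - [0,0,0,-0.47,0.02,0.53,0]
    - [0,0,0,-0.63,0.02,0.81,0]
    - [0,0,0,-0.77,0.02,1.1,0]
    - [0,0,0,-0.89,0.02,1.4,0]
    - [0,0,0,-0.98,0.02,1.71,0]
    - [0,0,0,-1.06,0.02,2.02,0]
    - [0,0,0,-1.12,0.02,2.34,0]
    - [0,0,0,-1.15,0.02,2.66,0]
    - [0,0,0,-1.16,0.02,2.85,0]
    - [0,0,0,-1.16,0.02,2.98,0]
    - [0,0,0,-1.16,0.02,2.98,0]
    - [0,0,0,-1.16,0.02,2.98,0]

```text
time_s: 36.55
position: [0.5308, 0.0825, 0.1695]
tcp_rot: [[0.018, 1.0, 0.001], [1.0, -0.018, 0.003], [0.003, 0.001, -1.0]]
force: [0.1, 4.5, -0.4]
opening: 0.132
grasp_force: 30.0
```

```bash
python3 - <<'E'
from h import *
s=read_state();p=s["position"];post=loc(ST,0,.124)[:2]; d=p[:2]-post; print(p,np.hypot(*d),np.arctan2(d[1],d[0])+np.pi/2+.015,s["grasp_force"],s["opening"])
E
```

```text
[0.53081812 0.08254196 0.16945083] 0.1924549226350544 0.004390494562064404 30.007277950644493 0.13192565826933406
```

Request:
send_rows:
  commands:
    - [0,0,0,0,0,0,0.4]
    - [0,0,0,0,0,0,0.4]
    - [0,0,0,0,0,0,0.4]
    - [0,0,0,0,0,-1,0.4]
    - [0,0,0,0,0,-2,0.4]
    - [0,0,0,0,0,-3.5,0.4]
    - [0,0,0,-3,0,-5,0.4]
    - [0,0,0,-5,0,-5,0.4]
    - [0,0,0,-9,0,-4,0.4]
    - [0,0,0,-9,2,-4,0.4]
    - [0,0,0,-9,2,-4,0.4]
    - [0,0,0,-9,2,-4,0.4]
    - [0,0,0,-9,2,-4,0.4]
    - [0,0,0,-9,2,-4,0.4]
    - [0,0,0,-9,2,-4,0.4]

```text
time_s: 37.8
position: [0.5859, -0.1923, 0.2886]
tcp_rot: [[0.02, 1.0, -0.001], [1.0, -0.02, 0.0], [0.0, -0.001, -1.0]]
force: [-1.3, 1.3, -0.8]
opening: 0.4
grasp_force: 0.0
```

```bash
python3 - <<'E'
from h import *
cap("scene"); cap("top"); print(read_state()["position"])
for n in("scene","top"):
    im,K,E=load(n)
    for t in (-.08,0,.08): print(n,t,[proj(loc(ST,0,.124-.045-r*np.cos(t),.185+r*np.sin(t)),K,E).round(1) for r in (.0285,.076,.1235,.162)], "side",proj(loc(ST,.0475,.124-.045-.076*np.cos(t),.185+.076*np.sin(t)),K,E).round(1),proj(loc(ST,-.0475,.124-.045-.076*np.cos(t),.185+.076*np.sin(t)),K,E).round(1))
asc(288,135,345,205); asc(250,185,315,240,"top")
E
```

```text
[ 0.58529305 -0.18932884  0.28905425]
scene -0.08 [array([313.2, 154.5]), array([312.3, 165.6]), array([311.4, 177.3]), array([310.5, 187.4])] side [328.4 166.2] [296.3 165. ]
scene 0 [array([313.2, 153.9]), array([312.3, 164.1]), array([311.3, 174.9]), array([310.5, 184.1])] side [328.5 164.6] [296.2 163.5]
scene 0.08 [array([313.2, 153.3]), array([312.3, 162.4]), array([311.3, 172.2]), array([310.4, 180.6])] side [328.5 163. ] [296.1 161.9]
top -0.08 [array([266.9, 205.4]), array([282.5, 205.9]), array([298.1, 206.4]), array([310.6, 206.9])] side [283.  190.6] [282.  221.4]
top 0 [array([266.8, 205.3]), array([282.5, 205.7]), array([298.1, 206.1]), array([310.7, 206.4])] side [283.  190.3] [282.  221.3]
top 0.08 [array([266.7, 205.3]), array([282.2, 205.5]), array([297.8, 205.7]), array([310.5, 205.8])] side [282.7 190. ] [281.7 221.1]
135 #############%**-----:......:.:.::........:.....:--::::::
136 ###############%*.----::...:.:..:-:............::--::::::
137 ################%*#:::--:.......---:....:.....:-:-::::-::
138 ##################%*.-:---:.....:-=:.........::-::::::-::
13
[... 7239 characters left out ...]

230 ...................................................... .....  .. 
231 ............................................. ... ... .... . ....
232 ................................................... ....... .. . 
233 .............................................................. ..
234 ................................................... ... .........
235 ....................................... ............... ..... ...
236 ....................................... . .......................
237 ............................................. ........... .......
238 ............................................. ..... ... ..  .....
239 .......................................... .... .................
```

The top view puts the lens centre at (282.5,206) against a predicted (282.5,205.7), with the arm angle at about 0. I'll move the arm out of the scene camera's line to check the tilt.

Request:
send_rows:
  commands:
    - [0,0,0,-2,-6.5,0,0.4]
    - [0,0,0,-2,-6.5,0,0.4]
    - [0,0,0,-2,-6.5,0,0.4]
    - [0,0,0,-2,-6.5,0,0.4]
    - [0,0,0,-2,-6.5,1,0.4]
    - [0,0,0,-2,-6.5,2,0.4]
    - [0,0,0,-2,-6.5,2,0.4]
    - [0,0,0,-2,-6.5,2,0.4]

```text
time_s: 38.57
position: [0.3894, -0.2448, 0.2293]
tcp_rot: [[0.016, 1.0, -0.002], [1.0, -0.016, 0.003], [0.003, -0.002, -1.0]]
force: [1.1, -0.4, 0.7]
opening: 0.397
grasp_force: 0.0
```

```bash
python3 - <<'E'
from h import *
cap("scene"); asc(288,140,345,192)
E
```

```text
140 ########################%  @@@   %############=#:::------
141 ########################%  @@@   %############-+*.::-----
142 ########################% .@@%  *#############--++=:::---
143 ####*##########***#######*-@@*  %#############-=-+=+*-:::
144 ###############***#######%#@@+:*##############-===-=+--==
145 ################*######%==+##-:=%#############-===-------
146 ================######%=  :::.. %#############====-------
147 ... ... ....... ++====+ ........+=================-----++
148 ------:------:--:.     .........             .====-----==
149 ==-==----=--=-==-:......  ...   ...........  :+==------::
150 =--=--------====--.  ........+= ............ :*===-----::
151 --==---------==---   .......:*+ ............ =#=--------:
152 -----------====--:   ........++ ............ +%+---------
153 -=------=-----=---. .........:- ............ +@%+-------:
154 --------------=-::....  .     .............. +@@%*=------
155 -------=-----=-:..  --+#*****++: .:......... +@@@%#*+=+++
156 ------------=-..  -####%%#%@@%#**-.......... +@@@@%###**#
157 ----------==-:. -*#%%%####%@@@%#%##:......
[... 1423 characters left out ...]
..................
181 ......................... ++=====:::    .................
182 ................  .       +===+++=-:    ..      .........
183 ...............          .======-=:                     .
184 .............. -@@@@@@#%%%@%%**+==:..                   .
185 .............  +@@@@@@@@@@@@@@@@@@@@@@@%@=@@@  ....      
186 .............. ###*#*#%%%%%%%%%@%%%%%%%#%#@@@ ...........
187 .............  *++++++**********+++*****#*@@@  ..........
188 ............. =*+%++++++++*+++++***++**+%-@@@  ..........
189 ............  =%+#=@@@@@@@@@@@@@+=++++++%-%@@  ..........
190 ............. #@++@@@@@@@@@@@@@@@@@@@@@@@-@@@  ..........
191 ............  @*++@@@@@@@@@@@@@@@@@@@@@@@:@@#  ..........
```

```bash
python3 - <<'E'
from h import *
S=0
for i in range(12): S=S+optics.capture("scene")["image"].astype(float)
m=(S/12).sum(2)/3; np.save("m.npy",m)
np.set_printoptions(linewidth=250)
print("cols",list(range(300,326)))
for r in range(168,190): print(r,m[r,300:326].astype(int))
# glass ellipse
im,K,E=load("scene")
b=(cv2.resize(m[145:175,290:335].astype(np.float32),None,fx=8,fy=8,interpolation=cv2.INTER_CUBIC)>130).astype(np.uint8)
b[:8*8]=0
c=max(cv2.findContours(b,0,1)[0],key=cv2.contourArea); e=cv2.fitEllipse(c); print((np.array(e[0])+.5)/8-.5+[290,145],np.array(e[1])/8,e[2])
E
```

```text
cols [300, 301, 302, 303, 304, 305, 306, 307, 308, 309, 310, 311, 312, 313, 314, 315, 316, 317, 318, 319, 320, 321, 322, 323, 324, 325]
168 [ 33  46  50  49 105 158 216 208 209 205 203 202 202 199 217 248 237 238 232 205 213 222 168  70  28  32]
169 [ 53  31  47  49  43  68 136 136 188 219 215 213 211 208 227 254 248 251 248 148 167 137  76  29  32  28]
170 [101  52  24  43  49  41  46  46 103 136 146 142 163 160 169 217 204 179 159  61  79  23  28  30  28  24]
171 [108  94  60  27  31  42  46  41  40  33  53  48  77  74  70  94  91  50  21  29  34  29  27  26  27  30]
172 [102 104  92  79  47  21  31  38  42  40  33  40  36  35  28  34  35  25  26  29  29  23  25  23  31  32]
173 [161 161 163 170  94   8  16  32  28  28  31  47  43  41  20  21  21  12  16  23  23  29  31  30  32  32]
174 [177 181 184 191 107   6  13  32  29  29  29  33  46  40  51 123  88 122  83  16  23  29  30  32  32  32]
175 [103 104 107 110  60  10  16  33  33  32  27  24  32  23  59 184 132 143 118  86  62  19  26  30  31  32]
176 [ 18  12  12  15  20  26  28  32  33  33  25  25  23  13  79 194 138 135 120 125
[... 827 characters left out ...]
5 255 255 255 192 212 210 220 234 225 220 181 183 137 122 119  70  45  51  11]
185 [ 32  28  15 149 255 255 255 255 255 255 247 249 252 252 255 254 254 245 246 255 251 255 255 255 254 254]
186 [ 32  28  11 183 188 183 176 194 172 197 216 212 215 212 219 220 218 217 215 234 220 231 230 232 223 222]
187 [ 30  24   2 168 151 144 144 145 145 145 158 155 168 167 167 167 167 170 156 158 152 151 152 156 156 156]
188 [ 30  19 111 173 140 223 136 140 132 133 134 132 139 142 166 144 146 146 140 147 153 156 157 153 153 154]
189 [ 29  14 127 221 139 187 125 255 254 254 253 253 250 250 253 248 249 248 247 253 130 111 141 136 135 136]
[313.47636414 162.57330894] [15.78358364 24.80827713] 89.85540008544922
```

```bash
python3 - <<'E'
from h import *
im,K,E=load("scene"); m=np.load("m.npy")
print("rail outer top",proj(loc(ST,-.03,.098,.012),K,E),"rail near end x",proj(loc(ST,-.044,.098,.012),K,E))
print("far rail near-right end top",proj(loc(ST,.046,-.092,.012),K,E),proj(loc(ST,.058,-.092,.012),K,E))
print("post top axis",proj(loc(ST,0,.124,.185),K,E),"hinge",proj(loc(ST,0,.079,.185),K,E), "foot",proj(loc(ST,0,.098,.0),K,E),proj(loc(ST,.026,.124,.0),K,E))
print("ring far edge top",[proj(loc(ST,0,.124-.045-.0285,z),K,E).round(1) for z in(.1795,.1905)])
for r in range(126,158): print(r,m[r,300:330].astype(int))
for r in range(218,236): print(r,m[r,320:336].astype(int))
E
```

```text
rail outer top [305.66819706 184.39616733] rail near end x [301.63589715 184.25229233]
far rail near-right end top [325.7914348  227.36876646] [329.66708804 227.51551251]
post top axis [314.54365646 139.41624818] hinge [313.75019393 148.14929657] foot [314.32841416 187.20791961] [322.07474722 182.38935557]
ring far edge top [array([313.2, 155.4]), array([313.2, 152.5])]
126 [188 187 188 184 185 181 180 189 191 192 195 186 172 186 184 182 185 181
 173 191 187 191 187 182 188 189 189 187 187 188]
127 [189 189 188 186 187 183 180 190 189 189 191 192 191 189 180 162 171 183
 183 187 187 190 188 185 189 188 188 189 188 186]
128 [188 189 189 189 189 183 180 190 187 188 190 191 191 192 187 176 173 178
 184 187 188 189 187 187 188 188 188 189 186 183]
129 [190 188 187 189 188 183 179 189 188 189 189 188 187 186 184 184 173 169
 182 187 188 190 189 187 187 190 188 189 187 184]
130 [188 186 187 186 186 181 175 188 189 191 190 188 188 190 186 186 180 176
 182 184 185 192 189 185 181 189 186 188 187 187]
131 [186 187 188 188 187 182 177 190 187 186 186 188 189 193 190 190 188 188
 187 188 186 19
[... 3754 characters left out ...]
5 165 112 160 140 151  93   7  17  19  19]
225 [160 158 157 158 159 161 166 123 154 153 164  70   7  17  19  21]
226 [140 178 181 174 175 172 174 112 193 186 199  68   7  17  20  20]
227 [ 73 112 116 108 109 106 104  62 188 176 189  66   9  18  20  19]
228 [  5   3   3   2   3   2   1  11 155 139 149  52  12  17  19  18]
229 [18 18 18 17 17 18 16 10 87 75 80 27 18 23 23 21]
230 [23 24 24 22 22 21 21 17 13 11 12 16 20 21 21 20]
231 [22 21 22 21 21 20 20 18 18 17 18 18 19 19 21 19]
232 [20 19 19 19 20 19 21 20 20 19 20 19 20 20 19 19]
233 [20 20 20 20 20 19 20 19 20 20 19 20 20 20 20 20]
234 [21 21 19 19 19 19 20 18 20 20 20 20 20 19 20 19]
235 [19 19 19 20 19 20 19 20 19 20 20 20 18 19 19 19]
```

The tilt reads about +0.035 rad: the tab end is about 1.6 px high, and the rails give a bias of about 0.9 px. I'll level it by pressing the tab's top down with the shut fingertips until the TCP is at z = 0.190.

```bash
python3 - <<'E'
from h import *
p,y=tab(0,0)
rows([((.45,-.1,.3),y),(np.r_[p[:2],.26],y),(np.r_[p[:2],.205],y)])
E
```

```text
now [ 0.3903 -0.2467  0.2295] t 39.2167 F [-0.1  0.5  0.8] open 0.398
[0.0, -0.0, -0.01, 4.92, 1.91, -2.35]
[0.0, -0.0, -0.01, 11.13, 4.48, -1.02]
[0.0, -0.0, -0.01, 11.13, 4.48, 0.82]
```

Request:
send_rows:
  commands:
    - [0,0,0,1,0.5,-2.3,0]
    - [0,0,0,1,0.5,-2.3,0]
    - [0,0,0,4.9,1.9,-2.3,0]
    - [0,0,0,4.9,1.9,-2.3,0]
    - [0,0,0,4.9,1.9,-2.3,0]
    - [0,0,0,4.9,1.9,-2.3,0]
    - [0,0,0,11.1,4.5,-2.0,0]
    - [0,0,0,11.1,4.5,-2.0,0]
    - [0,0,0,11.1,4.5,-2.0,0]
    - [0,0,0,11.1,4.5,-2.0,0]
    - [0,0,0,11.1,4.5,-2.0,0]
    - [0,0,0,11.1,4.5,-1.0,0]
    - [0,0,0,11.1,4.5,-1.0,0]
    - [0,0,0,11.1,4.5,0,0]
    - [0,0,0,11.1,4.5,0.6,0]
    - [0,0,0,11.1,4.5,0.6,0]
    - [0,0,0,11.1,4.5,0.6,0]

```text
time_s: 40.63
position: [0.5298, 0.083, 0.2113]
tcp_rot: [[0.018, 1.0, -0.003], [1.0, -0.018, -0.0], [-0.0, -0.003, -1.0]]
force: [0.2, -0.0, 0.7]
opening: 0.003
grasp_force: 0.0
```

```bash
python3 - <<'E'
from h import *
p,y=tab(0,0); print(p)
rows([(np.r_[p[:2],z],y) for z in (.2,.19)])
E
```

```text
[0.53001004 0.08500742 0.168     ]
now [0.5298 0.083  0.2113] t 40.6333 F [ 0.2 -0.   0.7] open 0.003
[-0.03, 0.0, -0.03, 0.07, 0.01, 0.38]
[-0.03, 0.0, -0.03, 0.07, 0.01, 0.71]
```

Stepping down with force readings.

Request:
send_rows:
  commands:
    - [0,0,0,0.06,0,0.25,0]
    - [0,0,0,0.06,0,0.43,0]
    - [0,0,0,0.06,0,0.43,0]
    - [0,0,0,0.06,0,0.43,0]

```text
time_s: 40.97
position: [0.5307, 0.0857, 0.1989]
tcp_rot: [[0.016, 1.0, 0.0], [1.0, -0.016, -0.0], [-0.0, 0.0, -1.0]]
force: [1.0, 0.6, -0.5]
opening: 0.006
grasp_force: 0.0
```

Request:
send_rows:
  commands:
    - [0,0,0,0,0,0.05,0]
    - [0,0,0,0,0,0.1,0]
    - [0,0,0,0,0,0.1,0]
    - [0,0,0,0,0,0.1,0]

```text
time_s: 41.3
position: [0.5306, 0.086, 0.1956]
tcp_rot: [[0.016, 1.0, 0.0], [1.0, -0.016, -0.0], [-0.0, 0.0, -1.0]]
force: [-1.2, -0.1, -0.2]
opening: 0.001
grasp_force: 0.0
```

Request:
send_rows:
  commands:
    - [0,0,0,0,0,0.05,0]
    - [0,0,0,0,0,0.1,0]
    - [0,0,0,0,0,0.1,0]
    - [0,0,0,0,0,0.1,0]

```text
time_s: 41.63
position: [0.5305, 0.0859, 0.1924]
tcp_rot: [[0.016, 1.0, -0.0], [1.0, -0.016, 0.0], [0.0, -0.0, -1.0]]
force: [-0.2, 0.2, -0.4]
opening: 0.002
grasp_force: 0.0
```

Request:
send_rows:
  commands:
    - [0,0,0,0,0,0.04,0]
    - [0,0,0,0,0,0.07,0]
    - [0,0,0,0,0,0.07,0]
    - [0,0,0,0,0,0.07,0]

```text
time_s: 41.97
position: [0.5306, 0.0859, 0.1904]
tcp_rot: [[0.016, 1.0, 0.0], [1.0, -0.016, -0.0], [-0.0, 0.0, -1.0]]
force: [0.3, -0.0, 0.0]
opening: 0.005
grasp_force: 0.0
```

Request:
send_rows:
  commands:
    - [0,0,0,0,0,0.03,0]
    - [0,0,0,0,0,0.03,0]
    - [0,0,0,0,0,0.03,0]

```text
time_s: 42.22
position: [0.5307, 0.0859, 0.1896]
tcp_rot: [[0.016, 1.0, 0.0], [1.0, -0.016, -0.0], [-0.0, 0.0, -1.0]]
force: [0.1, 0.5, -0.1]
opening: 0.007
grasp_force: 0.2
```

Request:
send_rows:
  commands:
    - [0,0,0,0,0,0.04,0]
    - [0,0,0,0,0,0.04,0]
    - [0,0,0,0,0,0.04,0]

```text
time_s: 42.47
position: [0.5306, 0.0859, 0.1883]
tcp_rot: [[0.016, 1.0, 0.0], [1.0, -0.016, -0.0], [-0.0, 0.0, -1.0]]
force: [-0.4, 0.3, 0.7]
opening: 0.004
grasp_force: 0.1
```

```bash
python3 - <<'E'
from h import *
cap("scene"); asc(290,150,340,192)
F=[]
for i in range(6): optics.capture("top"); F.append(read_state()["force"][2].round(2))
print(F)
E
```

```text
150 -.         .       . .. .  .......-.....:..---:...
151 ::.....                     ......:........-=-....
152 ...........................................:-:....
153 ..................................................
154 ..................................................
155 ---------===--------::::::..................   ...
156 -=----=-=+++============================:. :##: ..
157 -----------------===+**-----============:  *@@@ ..
158 --------:::::....::.*%% ....:::::.::::::.  %@@@-  
159 ---:---+:::::::::::.*%# ..........*    ..  *@@@%++
160 -:+=+++%::::::::::::=*+ ..........#-    .  +@@@@%%
161 --+++++%.:::::::::.--=-..........:+-::-.:..-#*###*
162 -------* ..........----..........:=-===-------===-
163 -------+...........:::-..........:-------------:::
164 -------=..............:..........:++:...::::::::-:
165 -------=........... ............ -%%    ........:.
166 -=-----=:...-:::... ........     :@*  . ..........
167 -------=:   .=%#  . .....  =*++++#*: . ...........
168 -------=-.   :%@.   ....   #@###%*:    ...........
169 --------=:    =+:  .....  :@@%%*+:  ..............

[... 619 characters left out ...]
........... . .+=====:::    ............
182 .............. . ... .. ======+=-:     . .    ....
183 .............           ======--:                 
184 ............ :@@@@@@...=@%%**+==:..               
185 ............ +@@@@@@%%%@@@@@@@@@@@@@@%@=@@@  .... 
186 ............ *#**#*#%%%%%%%%%%%%%%%%%#%*@@@ ......
187 ...........  *++++++*+******+*++++++*+#*@@@  .....
188 ........... =*+%+++++=++*+++++++++++++%-@@@  .....
189 ........... =%+#=@@@@@@@@@@@@@==+++++=#-#@@  .....
190 ........... -@++@@@@@@@@@@@@@@@@@@@@@@@-@@%  .....
191 ........... -*++@@@@@@@@@@@@@@@@@@@@@@@:@%#  .....
[np.float64(-0.2), np.float64(0.02), np.float64(0.28), np.float64(0.12), np.float64(0.39), np.float64(-0.33)]
```

The tab followed the fingertips down: its end now covers row 184, as a level head should, and the tilt is about −0.01. I'll retreat and check.

Request:
send_rows:
  commands:
    - [0,0,0,0,0,-0.5,0]
    - [0,0,0,0,0,-1.5,0]
    - [0,0,0,0,0,-3,0]
    - [0,0,0,-3,-2,-4,0]
    - [0,0,0,-6,-3,-4,0]
    - [0,0,0,-11,-4.5,-3,0]
    - [0,0,0,-11,-4.5,-3,0]
    - [0,0,0,-11,-4.5,-3,0]
    - [0,0,0,-11,-4.5,-3,0]
    - [0,0,0,-11,-4.5,-3,0]
    - [0,0,0,-11,-4.5,-3,0]
    - [0,0,0,-11,-4.5,-3,0]
    - [0,0,0,-11,-4.5,-3,0]
    - [0,0,0,-11,-4.5,-3,0]

```text
time_s: 43.98
position: [0.3897, -0.2429, 0.2781]
tcp_rot: [[0.02, 1.0, -0.0], [1.0, -0.02, 0.001], [0.001, -0.0, -1.0]]
force: [-0.2, 0.2, -0.1]
opening: 0.004
grasp_force: 0.0
```

```bash
python3 - <<'E'
from h import *
S=0
for i in range(8): S=S+optics.capture("scene")["image"].astype(float)
m=(S/8).sum(2)/3
np.set_printoptions(linewidth=250)
for r in range(176,188): print(r,m[r,302:320].astype(int))
b=(cv2.resize(m[145:178,290:335].astype(np.float32),None,fx=8,fy=8,interpolation=cv2.INTER_CUBIC)>130).astype(np.uint8); b[:64]=0
b[:, :8*8]=0
c=max(cv2.findContours(b,0,1)[0],key=cv2.contourArea); e=cv2.fitEllipse(c); print((np.array(e[0])+.5)/8-.5+[290,145],np.array(e[1])/8,e[2])
cap("scene"); asc(280,184,340,232); cap("top"); asc(250,190,318,230,"top")
print(read_state()["position"],read_state()["time_s"])
E
```

```text
176 [ 13  16  22  26  29  33  34  34  27  26  25  17  57 204 146 142 125 129]
177 [ 31  31  33  34  34  32  32  32  25  26  25  15  78 196 140 136 118 136]
178 [ 33  32  32  33  33  32  30  61  22  27  25  14  89 195 138 136 119 137]
179 [ 33  32  33  33  32  31  30  99  22  26  25  12  89 196 141 139 109  93]
180 [ 34  33  33  33  33  33  30  77  21  26  23  12 103 178 126 113  82  55]
181 [ 33  32  32  32  33  32  30  47  21  23  23  12 109 147 127 121 115 114]
182 [ 32  29  27  27  25  26  25  31  28  32  35   5 135 134 130 132 133 135]
183 [ 28  18   6   0   0   0   0   0   8  16  15   0 134 120 118 120 123 128]
184 [ 20  80 255 255 255 255 255 255  43  54  53 119 246 231 225 185 187 140]
185 [ 15 152 255 255 255 255 255 255 232 234 240 243 255 255 255 248 249 255]
186 [ 11 187 192 188 179 198 177 203 226 223 225 221 224 224 222 222 219 236]
187 [  2 172 154 147 147 148 148 148 162 159 173 171 171 170 171 174 159 162]
[313.47577858 163.15615273] [16.33670044 24.75114441] 89.37194061279297
184 ...................... -@@@@@@.::=@%%##+==:.:               
185 ...................... 
[... 5293 characters left out ...]
1 ........=%@@%##%@@@%###%@@%#+=-----=++*********++++++++*****+=:.....
222 ........=#@@%**#####***#####**++++++************+++++*******+=:... .
223 ........-*%%#####%%%%%#####%%##*****************************+=:... .
224 ........:=++*#%%%%%%%%%####%%%***+++++++++++++++++++****+***+=:.  ..
225 ..........::-=====++++======+=---------------------==+=======-:.  ..
226 ....................................................:::::::::.... ..
227 ....................................................................
228 ...................................................... ......... .. 
229 .......................................................... ..  .....
[ 0.39055761 -0.24124459  0.27841984] 44.4833
```

```bash
python3 - <<'E'
from h import *
S=0
for i in range(8): S=S+optics.capture("scene")["image"].astype(float)
m=(S/8).sum(2)/3
np.set_printoptions(linewidth=250)
for r in range(185,228,2): print(r,m[r,322:335].astype(int))
im,K,E=load("scene")
for y in (.08,0,-.08): print(y,[proj(loc(ST,x,y,z),K,E).round(2) for x,z in((.043,.018),(.045,.018),(.046,.012),(.058,.012))])
T=0
for i in range(8): T=T+optics.capture("top")["image"].astype(float)
t=(T/8).sum(2)/3
for c in (296,300,304,308): print("col",c,t[190:230,c].astype(int))
print("left"); 
for r in (208,214,220): print(r,t[r,252:276].astype(int))
im,K,E=load("top")
print([proj(loc(ST,x,-.06,z),K,E).round(2)[1] for x,z in((.058,.012),(.046,.012),(.045,.018),(.043,.018),(-.043,.018),(-.045,.018))])
print([proj(loc(ST,-.03,y,z),K,E).round(2)[0] for y,z in((.098,.012),(.086,.012),(.085,.018),(.083,.018),(-.083,.018),(-.085,.018))])
E
```

```text
185 [255 255 255 255 255 221 255 113 255 255 255   3  24]
187 [155 159 160 160 160 159 196 164 255 255 255   0  17]
189 [144 139 138 138 138 135 212  96 220 255 255   0   9]
191 [254 254 254 254 254 254 255  70 255 240 207   0  13]
193 [250 250 249 248 247 251 255  72 213 211 170   0  13]
195 [250 250 250 249 249 250 255 165 255 255 133   0  22]
197 [242 243 242 246 228 254 246 209 255 255  87   1  16]
199 [245 245 248 255 129 255 234 159 255 255  52   3  14]
201 [239 244 250 220 107 233 187 120 255 255  46   2  34]
203 [243 247 255 102 127 160 186 235 255 255  28   5  24]
205 [197 200 199 145 150 156 223 130 255 255   6   8  16]
207 [136 134 130 167 162 155 174 129 255 255   0   8  34]
209 [137 115 118 150 148 192 179 255 255 255   0  10  34]
211 [231 217 255 255 255 255 210 255 255 255   0   9  24]
213 [132 148 236 228 234 255  72 232 227 250   0  11  35]
215 [156 145 165 162 163 162  96 156 155 182   0  13  36]
217 [140 128 166 163 166 178 137 155 161 147   0  15  20]
219 [160 142 162 163 163 173 161 154 163 129   2  16  20]
221 [168 165 163 167 168 123 148 114 138 127   3  18  18
[... 1024 characters left out ...]
29  30  48  87 124 137 137 136 147 151 150 138 102  55  37  54 100 143 155 155 156 155 157 158 157 157 157 156 158 161 160 154 123  61  30  29  26]
left
208 [ 78  82  93  89  63  51  61 126 208 238 234 219 227 238 236 198 104  66 138 229 249 251 251 252]
214 [120 121 121 121 120 115 134 210 243 246 238 231 243 248 250 249 246 219 134  70  87 163 229 247]
220 [ 36  37  36  35  36  44 111 211 244 245 234 225 238 245 248 249 248 245 241 239 240 241 236 219]
[np.float64(195.63), np.float64(199.04), np.float64(199.09), np.float64(199.66), np.float64(224.43), np.float64(225.01)]
[np.float64(258.56), np.float64(262.04), np.float64(262.11), np.float64(262.69), np.float64(310.96), np.float64(311.54)]
```

The lens is level and centred, the tray shows no gap at either rail, and the arm is clear. Handing in.

```bash
python3 -c "
from rig import bot; print(bot.hand_in())"
```

```text
the job is handed in; nothing more can be done
None
```

The job is handed in at about 45 s, though the hand-in gave no verdict: the clamped coupon and both loose ones lie flat in the tray, the tray is flush against both rails, and the magnifier is over it with the lens level to within about 0.01 rad.

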